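# Get the sample box out from behind the things in front of it

### The job

The sample box with the black base has to go to inspection, but it is hemmed in on the wooden storage board: first clear the dropper bottle, the motor and the spool that stand round it on the board to the blue mat, standing upright. Then set the sample box squarely in the middle of the white field of the inspection plate, and after that put the bottle, the motor and the spool back, each upright on the very place where it stood at the start. Leave the tin, the cutters and the screwdriver alone.

Things in the scene. Friction and masses are not known exactly. Their poses are not given: they have to be found in the camera images.
- storage_board: fixed light wooden board, 134 (x) x 184 (y) x 6 mm; origin at the centre of its underside, z up, floor 6 mm above it. A fence 36 mm high runs along its +x edge (inner face at x = +61). The sample box lies in a drawn square at local (24, 0) mm; bottle, motor and spool stand in varying order on three black circles of 55 mm diameter at local (2, 62), (2, -62) and (-38, 0) mm
- blue_mat: fixed flat blue mat, 100 (x) x 180 (y) x 4 mm, the side area; origin at the centre of its underside on the desk, z up, top 4 mm above the origin
- inspection_plate: fixed dark square plate, 100 x 100 x 6 mm, with a white square field of 70 x 70 mm in its middle and a brass screw at each corner; origin at the centre of its underside on the desk, z up, top 6 mm above the origin, x and y along its edges
- sample_box: loose flat square box with a black base and a clear closed lid that does not open, 54 (y) x 59 (x, with the lip; 54 without) x 18 mm, 35 g; origin at the centre of its underside, z up; take it by two opposite sides (the y sides are plain)
- dropper_bottle: loose upright amber dropper bottle with a black dropper cap, body 31 mm in diameter up to 60 mm, 93 mm high in all, 60 g; origin at the centre of its underside, z along its axis
- motor: loose stepper motor standing on its square end, body 42 x 42 x 38 mm, thin shaft (5 mm) up to 60 mm in the middle of its top, 210 g; origin at the centre of its underside, z up, x and y square to its sides
- spool: loose spool of pale solder wire with black flanges, standing on its flange, 52 mm in diameter and 34 mm high, 120 g; origin at the centre of its underside, z along its axis
- screw_tin: bystander: round white tin 50 mm in diameter, 18 mm high; origin at the centre of its underside; leave alone
- cutters: bystander: side cutters with blue handles lying flat, 42 x 120 x 11 mm; origin at the centre of the underside; leave alone
- driver: bystander: screwdriver with a red handle lying flat, 153 mm long, 20 mm thick; origin under its middle; leave alone

How it is judged:
By the outcome, as a careful person would: the job done as asked, in the order asked, and still so for the second after the job is handed in, with the robot touching nothing.
It also fails if it takes over 144 s, if anything falls off the work surface, if the arm or the gripper's body presses on something with over 40 N, if the wrist force passes 120 N, or if a joint passes its speed limit or range.

### The arm

A 6-joint arm with a two-finger parallel gripper is mounted at the origin on a cart in front of the work surface, level with it; the furniture and walls round the work are solid. World frame = base frame: x ahead of the robot, y to its left, z up, the work surface at z = 0. Lengths are in m, angles in rad, forces in N, time in s.
With the tool pointing down it reaches from about 0.25 to 0.775 m from the base axis. Payload 8.9 kg.
Tool frame: the origin (TCP) lies midway between the tips of the shut fingers; the grasp point (between the pads) lies 19 mm behind it; z points along the fingers, y is the line along which they close (so a half turn about z gives the same grasp; the last joint's range is limited). The gripper opens to 85 mm and grips with 20 to 120 N. Pads are 22 mm wide; open, the fingers measure 114 mm over their backs; the gripper's body (76 mm by 85 mm) begins 54 mm behind the grasp point. The pads swing forward as they close: fully open they stand 13 mm farther back than shut.
Start: joints at [-1.334, 0.291, -0.153, 1.127, 0, 1.431], TCP at [0.193, -0.488, 0.231] pointing down, gripper open.
Joint ranges: [-2.52, 2.52], [-0.91, 1.74], [-1.3, 1.37], [-1.96, 2.02], [-1.52, 1.47], [-3.14, 3.14]. Speed limits (rad/s): [2.22, 2.22, 2.79, 3.14, 3.14, 3.14].

### API

Orientations are given as a 3x3 rotation matrix whose columns are the frame's x, y, z axes.
In Python, from bench import ctrl, eyes gives the robot as it stands. The module is installed in compiled form; this text tells all that it offers.
- The arm moves only by the tool apply_moves, never from a script. Its argument "increments" is one flat list of numbers, 6 for each row, row after row: the shift along the world's x, y, z in mm, then the turn, a rotation vector about the world's x, y, z in degrees. In form: [dx, dy, dz, wx, wy, wz, dx, dy, dz, wx, wy, wz, ...]. A call has exactly 5 rows; each row is the pose to reach, as a shift and turn from the pose commanded when the call began; what a row does not reach only later rows make up. A row lasts 1/12 s, in which the tool goes at most 41.7 mm and 7.16 degrees, less where a joint would pass 70% of its speed; a pose out of reach is approached as far as the arm can. A call with a gripper value outside its range is refused whole. "gripper" is the closure, from -1 (fully open) to 1 (shut), set as the call begins (left out, the last holds). The fingers move at their own pace and stop on an object; the grip force is fixed at half the most. Time passes only in rows, so rows that repeat a pose let the fingers close, or fill a call up. It gives the time, the measured TCP pose, the force, the opening and the grip force at its end, in the units of the state.
- ctrl.get_obs(): the state, without advancing time (a new reading comes with each control period).
- eyes.get_image(name): name is "scene" or "top" or "wrist"; returns the picture (420x560x3 uint8, red, green, blue); there is no depth.
- eyes.camera_params(name): a dict with "fov_y" (degrees; the focal length in pixels is half the picture's height over the tangent of half this angle, whatever the lens; pixels are square), "cx", "cy" (the principal point, pixels), "extrinsics" (4x4, takes a point from world to camera coordinates); the wrist camera has in their place "hand_eye" (4x4, takes a point from camera to tool coordinates, whose origin is the TCP and whose axes are the flange's). Camera axes: x right, y up, looking along -z (the intrinsics and any distortion apply to the point x, -y, -z); pixel columns grow to the right and rows downward; lengths in m; the calibration is good to about 2 mm. The wrist camera is an equidistant fisheye: a pixel r from the principal point sees the ray r / f radians off the axis. A picture is of the moment at which its call begins: read the wrist's pose just before it. camera_params takes no time and is no camera call.
- ctrl.close_job(): hands the job in; it is judged then, once.
The state is a dict: "t": time; "joints": joint angles; "joint_vel": joint speeds; "tau": joint torques, N m; "tool_pos": TCP position; "eef_rot": TCP orientation; "ft_force": force on the tool from outside, world axes, zero at the start; "moment": the same for the moment, N m; "grip_width": finger opening in m; "finger_force": force on a finger pad.
Only numpy, scipy, OpenCV 4.12 (cv2) and the standard library are available. Lean on these libraries where they do the work, as an engineer would, in place of code of your own. Each camera call takes 0.05 s, during which the arm holds its last target. There are 200 camera calls.

## Working session

There is one attempt and no reset: what is moved stays moved. The work goes in short steps, Python scripts to look and compute and a tool call to move; the robot and the scene stay as the last step left them, time stands still between calls to the robot, and variables do not carry over. Pictures are saved under pics/ and viewed, at most 14 in all, crops included, and the job is handed in when it is done.

Besides the shell and the picture viewer there is one more tool, called by a JSON object that holds its "name" and its "arguments", one argument or row to a line. apply_moves: Moves the arm, as the interface text tells. Its arguments: {"type":"object","properties":{"increments":{"type":"array"},"gripper":{"type":"number"}},"required":["increments"]}

```bash
mkdir -p pics
cat > h.py <<'E'
import numpy as np, cv2
from bench import ctrl, eyes
def save(n,im): cv2.imwrite('pics/'+n+'.png',cv2.cvtColor(im,cv2.COLOR_RGB2BGR))
def ray(name,u,v,obs=None):
    p=eyes.camera_params(name); f=210/np.tan(np.radians(p['fov_y'])/2)
    x,y=u-p['cx'],v-p['cy']
    if name=='wrist':
        r=np.hypot(x,y)+1e-9; th=r/f
        d=np.array([x/r*np.sin(th),-y/r*np.sin(th),-np.cos(th)])
        H=np.array(p['hand_eye']); R=np.array(obs['eef_rot']); t=np.array(obs['tool_pos'])
        return R@H[:3,3]+t, R@(H[:3,:3]@d)
    E=np.array(p['extrinsics']); d=np.array([x/f,-y/f,-1])
    return -E[:3,:3].T@E[:3,3], E[:3,:3].T@d
def hit(name,u,v,z,obs=None):
    o,d=ray(name,u,v,obs); return o+d*(z-o[2])/d[2]
E
python3 - <<'E'
from h import *
for n in('top','scene'):
    save(n+'0',eyes.get_image(n)); p=eyes.camera_params(n); print({k:(np.round(v,3).tolist()) if not isinstance(v,str) else v for k,v in p.items()})
print({k:np.round(v,3).tolist() if not isinstance(v,str) else v for k,v in eyes.camera_params('wrist').items()})
print(ctrl.get_obs())
E
```

```text
{'fov_y': 43.344, 'cx': 277.651, 'cy': 208.784, 'extrinsics': [[-0.016, -1.0, 0.004, 0.153], [0.975, -0.015, 0.223, -0.533], [-0.223, 0.008, 0.975, -1.324], [0.0, 0.0, 0.0, 1.0]]}
{'fov_y': 56.612, 'cx': 274.341, 'cy': 211.183, 'extrinsics': [[-0.747, -0.665, 0.021, 0.511], [0.421, -0.448, 0.788, -0.191], [-0.515, 0.598, 0.615, -0.792], [0.0, 0.0, 0.0, 1.0]]}
{'fov_y': 65.706, 'cx': 281.698, 'cy': 203.267, 'hand_eye': [[0.0, 0.952, 0.306, 0.079], [1.0, -0.001, 0.0, 0.0], [0.001, 0.306, -0.952, -0.143], [0.0, 0.0, 0.0, 1.0]]}
{'t': 0.1, 'joints': array([-1.33432211e+00,  2.91228150e-01, -1.53998009e-01,  1.12670138e+00,
        1.90374818e-05,  1.43147489e+00]), 'joint_vel': array([-0.00103207, -0.00178848,  0.00404224, -0.00062615,  0.00079996,
        0.00044804]), 'tau': array([ 9.68859058e-04, -5.37977135e+01,  3.31919038e+01,  9.33619594e-03,
       -2.63052689e-04,  1.57180654e-05]), 'tool_pos': array([ 0.1925943 , -0.48800572,  0.23080727]), 'eef_rot': array([[ 9.30215927e-01,  3.67012628e-01, -2.46508005e-04],
       [ 3.67012668e-01, -9.30215288e-01,  1.10418778e-03],
       [ 1.75945344e-04, -1.11760462e-03, -9.99999360e-01]]), 'ft_force': array([-0.04796556,  0.91219423,  0.39524008]), 'moment': array([-0.00122553, -0.02708235,  0.02360936]), 'finger_force': 0.0, 'grip_width': 0.08533623621113529}
```

View pics/top0.png

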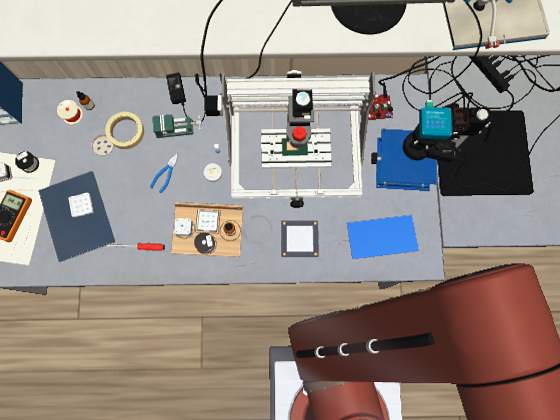

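View pics/scene0.png

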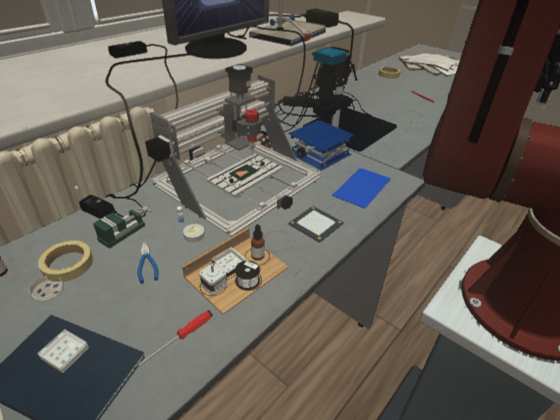

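The top view shows the board at (207,229), with the motor at (183,227), bottle (229,228), spool (205,242) and box (207,220). The plate is at (300,239) and the mat at (382,236). The scene view agrees. Next I measure these.

Run:
```python
from h import *
im=cv2.cvtColor(cv2.imread('pics/top0.png'),cv2.COLOR_BGR2RGB)
hsv=cv2.cvtColor(im,cv2.COLOR_RGB2HSV)
def quad(m,box,z,name):
    M=np.zeros_like(m);x0,y0,x1,y1=box;M[y0:y1,x0:x1]=m[y0:y1,x0:x1]
    M=cv2.morphologyEx(M,cv2.MORPH_OPEN,np.ones((3,3)))
    c=max(cv2.findContours(M,0,2)[0],key=cv2.contourArea)
    h=cv2.convexHull(c).reshape(-1,2)
    w=np.array([hit('top',u,v,z)[:2] for u,v in h])*1000
    r=cv2.minAreaRect(w.astype(np.float32)); print(name,np.round(r[0],1),np.round(r[1],1),round(r[2],1))
    print(np.round(cv2.boxPoints(r)).tolist())
quad(cv2.inRange(hsv,(100,150,100),(125,255,255)),(335,205,430,270),.004,'mat')
quad(cv2.inRange(hsv,(8,60,100),(25,255,255)),(165,195,250,265),.006,'board')
quad(cv2.inRange(hsv,(0,0,190),(180,60,255)),(285,222,316,256),.006,'white')
quad(cv2.inRange(hsv,(0,0,0),(180,255,90)),(275,215,325,262),.006,'plate')
for n,u,v,z in(('motor',183,227,.044),('bottle',229,224,.099),('spool',205,240,.04),('box',207,220,.024)): print(n,hit('top',u,v,z)*1000)
c=cv2.resize(im[195:265,160:430],None,fx=2.96,fy=2.96,interpolation=cv2.INTER_CUBIC); save('crop0',c)
```

```text
mat [ 467.5 -136.1] [ 98.1 178.6] 6.1
[[409.0, -53.0], [428.0, -230.0], [526.0, -220.0], [507.0, -42.0]]
board [495.7 337.5] [187.7 141. ] 86.2
[[419.0, 249.0], [560.0, 239.0], [572.0, 426.0], [432.0, 436.0]]
white [465.   86.3] [67.6 68.4] 88.8
[[430.0, 53.0], [499.0, 52.0], [500.0, 119.0], [431.0, 121.0]]Traceback (most recent call last):
  File "<stdin>", line 15, in <module>
  File "<stdin>", line 7, in quad
ValueError: max() iterable argument is empty
```

{"name": "apply_moves", "arguments": {
  "increments": [302,873,20,0,0,64.5,302,873,20,0,0,64.5,302,873,20,0,0,64.5,302,873,20,0,0,64.5,302,873,20,0,0,64.5],
  "gripper": -1
}}

```text
t: 0.52
tool_pos: [0.2607, -0.2895, 0.2355]
eef_rot: [[0.535, 0.845, -0.0], [0.845, -0.535, 0.001], [0.0, -0.0, -1.0]]
ft_force: [2.2, -0.4, 0.3]
grip_width: 0.0857
finger_force: 0.0
```

```bash
cat >> h.py <<'E'
def go(x,y,z,yaw):
    # remaining shift (mm) and turn (deg) to a TCP pose pointing down, tool x at yaw
    from scipy.spatial.transform import Rotation as Ro
    o=ctrl.get_obs(); p=np.array(o['tool_pos'])*1000; c,s=np.cos(np.radians(yaw)),np.sin(np.radians(yaw))
    T=np.array([[c,s,0],[s,-c,0],[0,0,-1]]); w=Ro.from_matrix(T@np.array(o['eef_rot']).T).as_rotvec(degrees=True)
    print('t',round(o['t'],2),'at',p.round(1),'shift',(np.array([x,y,z])-p).round(1),'turn',w.round(1))
E
python3 -c "
from h import *
go(495,385,251,86)"
```

```text
t 0.52 at [ 260.7 -289.5  235.5] shift [234.3 674.5  15.5] turn [-0.  -0.  28.3]
```

{"name": "apply_moves", "arguments": {
  "increments": [234,674,16,0,0,28.3,234,674,16,0,0,28.3,234,674,16,0,0,28.3,234,674,16,0,0,28.3,234,674,16,0,0,28.3]
}}

```text
t: 0.93
tool_pos: [0.329, -0.0928, 0.2406]
eef_rot: [[0.069, 0.998, 0.0], [0.998, -0.069, -0.0], [-0.0, 0.0, -1.0]]
ft_force: [2.0, -0.2, -0.1]
grip_width: 0.0855
finger_force: 0.0
```

{"name": "apply_moves", "arguments": {
  "increments": [166,478,11,0,0,0,166,478,11,0,0,0,166,478,11,0,0,0,166,478,11,0,0,0,166,478,11,0,0,0]
}}

```text
t: 1.35
tool_pos: [0.3974, 0.1044, 0.245]
eef_rot: [[0.076, 0.997, 0.0], [0.997, -0.076, -0.0], [-0.0, 0.0, -1.0]]
ft_force: [1.0, -1.4, -0.2]
grip_width: 0.0851
finger_force: 0.0
```

{"name": "apply_moves", "arguments": {
  "increments": [98,282,6,0,0,0,98,282,6,0,0,0,98,282,6,0,0,0,98,282,6,0,0,0,98,282,6,0,0,0]
}}

```text
t: 1.77
tool_pos: [0.4657, 0.301, 0.2489]
eef_rot: [[0.075, 0.997, -0.0], [0.997, -0.075, -0.0], [-0.0, -0.0, -1.0]]
ft_force: [1.4, -0.8, 1.5]
grip_width: 0.0851
finger_force: 0.0
```

```bash
python3 -c "
from h import *
go(495,385,251,86)"
```

```text
t 1.77 at [465.7 301.  248.9] shift [29.3 84.   2.1] turn [ 0.  -0.   0.3]
```

{"name": "apply_moves", "arguments": {
  "increments": [29,84,2,0,0,0.3,29,84,2,0,0,0.3,29,84,2,0,0,0.3,29,84,2,0,0,0.3,29,84,2,0,0,0.3]
}}

```text
t: 2.18
tool_pos: [0.4942, 0.3824, 0.2504]
eef_rot: [[0.07, 0.998, -0.001], [0.998, -0.07, -0.001], [-0.001, -0.001, -1.0]]
ft_force: [0.2, -0.4, 0.3]
grip_width: 0.0852
finger_force: 0.0
```

Run:
```python
from h import *
import pickle
o=ctrl.get_obs(); im=eyes.get_image('wrist'); save('w1',im); pickle.dump(o,open('w1.pkl','wb'))
go(495,385,251,86)
```

```text
t 2.23 at [494.3 381.7 250.9] shift [0.7 3.3 0.1] turn [ 0.1 -0.1  0.1]
```

View pics/w1.png

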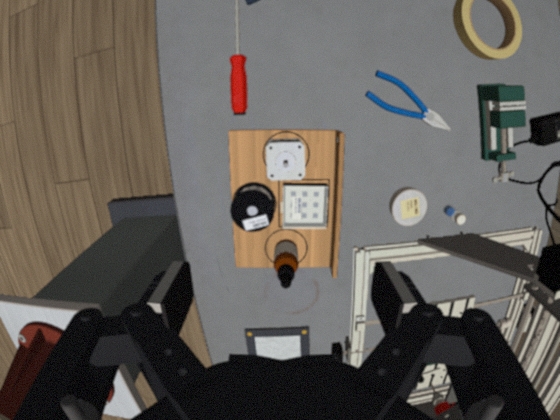

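The wrist view shows the motor top at (286,160), spool (252,207), box (304,206) and bottle cap (286,275). The board spans (229,130) to (340,270).

```bash
python3 - <<'E'
from h import *
import pickle
o=pickle.load(open('w1.pkl','rb'))
im=cv2.cvtColor(cv2.imread('pics/w1.png'),cv2.COLOR_BGR2RGB); hsv=cv2.cvtColor(im,cv2.COLOR_RGB2HSV)
def quad(m,box,z,name,k=3):
    M=np.zeros_like(m);x0,y0,x1,y1=box;M[y0:y1,x0:x1]=m[y0:y1,x0:x1]
    M=cv2.morphologyEx(M,cv2.MORPH_OPEN,np.ones((k,k)))
    c=max(cv2.findContours(M,0,2)[0],key=cv2.contourArea)
    h=cv2.convexHull(c).reshape(-1,2)
    w=np.array([hit('wrist',u,v,z,o)[:2] for u,v in h])*1000
    r=cv2.minAreaRect(w.astype(np.float32)); print(name,np.round(r[0],1),np.round(r[1],1),round(r[2],1),np.round(cv2.boxPoints(r)).tolist(),'circ',cv2.minEnclosingCircle(w.astype(np.float32)))
quad(cv2.inRange(hsv,(8,50,90),(25,255,255)),(222,122,350,282),.006,'board')
white=cv2.inRange(hsv,(0,0,120),(180,45,255))
quad(white,(262,132,312,184),.044,'motor')
quad(white,(276,180,332,232),.024,'box')
dark=cv2.inRange(hsv,(0,0,0),(180,255,75))
quad(dark,(226,178,277,235),.040,'spool',5)
E
python3 - <<'E'
import cv2
im=cv2.imread('pics/w1.png'); cv2.imwrite('pics/w1c.png',cv2.resize(im[120:290,215:355],None,fx=3.5,fy=3.5,interpolation=2))
E
```

```text
board [491.7 335.2] [187.  129.9] 86.2 [[421.0, 246.0], [550.0, 238.0], [563.0, 424.0], [433.0, 433.0]] circ ((492.2447814941406, 336.830078125), 111.39683532714844)
motor [499.  396.2] [42.4 41.6] 86.9 [[477.0, 376.0], [519.0, 374.0], [521.0, 416.0], [479.0, 419.0]] circ ((499.14910888671875, 396.49359130859375), 27.032081604003906)
box [518.7 335.1] [54.5 54.3] 86.0 [[490.0, 310.0], [544.0, 306.0], [548.0, 360.0], [494.0, 364.0]] circ ((518.1975708007812, 334.5806579589844), 36.84996032714844)
spool [457.7 344.3] [41.5 50.3] 85.8 [[431.0, 325.0], [481.0, 322.0], [484.0, 363.0], [434.0, 367.0]] circ ((457.7486572265625, 343.56060791015625), 27.34514045715332)
```

View pics/w1c.png

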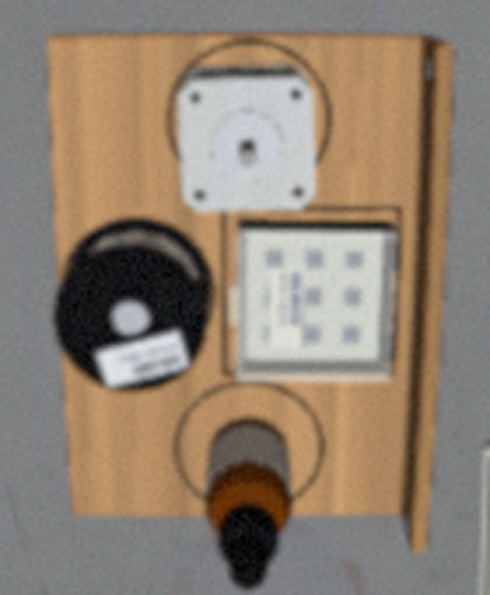

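Motor about (499,397), box (518,335), spool (456,339), bottle (491,274), board yaw -4°. I start with the motor, closing along x with a partial opening to clear the fence.

{"name": "apply_moves", "arguments": {
  "increments": [5,15,-130,0,0,0,5,15,-130,0,0,0,5,15,-130,0,0,0,5,15,-130,0,0,0,5,15,-130,0,0,0],
  "gripper": -0.45
}}

```text
t: 2.65
tool_pos: [0.4981, 0.3955, 0.1196]
eef_rot: [[0.072, 0.997, -0.004], [0.997, -0.072, -0.003], [-0.003, -0.004, -1.0]]
ft_force: [0.1, 0.5, 1.5]
grip_width: 0.0619
finger_force: 0.0
```

Run:
```python
from h import *
go(499,397,12,86); print(ctrl.get_obs()['grip_width'])
```

```text
t 2.65 at [498.1 395.5 119.6] shift [   0.9    1.5 -107.6] turn [ 0.2 -0.2  0.1]
0.061893453131590295
```

{"name": "apply_moves", "arguments": {
  "increments": [1,1,-25,0,0,0,1,1,-50,0,0,0,1,1,-75,0,0,0,1,1,-95,0,0,0,1,1,-108,0,0,0]
}}

```text
t: 3.07
tool_pos: [0.5019, 0.3985, 0.0148]
eef_rot: [[0.072, 0.997, 0.002], [0.997, -0.072, 0.001], [0.001, 0.002, -1.0]]
ft_force: [-0.6, -0.1, -0.1]
grip_width: 0.0617
finger_force: 0.0
```

Run:
```python
from h import *
go(499,397,12,86); o=ctrl.get_obs(); print(o['ft_force'])
```

```text
t 3.07 at [501.9 398.5  14.8] shift [-2.9 -1.5 -2.8] turn [-0.1  0.1  0.1]
[-0.57329349 -0.09950039 -0.14375652]
```

{"name": "apply_moves", "arguments": {
  "increments": [0,0,0,0,0,0,0,0,0,0,0,0,0,0,0,0,0,0,0,0,0,0,0,0,0,0,0,0,0,0]
}}

```text
t: 3.48
tool_pos: [0.5018, 0.3992, 0.015]
eef_rot: [[0.071, 0.997, 0.002], [0.997, -0.071, 0.001], [0.001, 0.002, -1.0]]
ft_force: [-0.0, -0.4, 0.7]
grip_width: 0.0615
finger_force: 0.0
```

Run:
```python
from h import *
go(499,397,12,86); o=ctrl.get_obs(); print(o['ft_force'])
```

```text
t 3.48 at [501.8 399.2  15. ] shift [-2.8 -2.2 -3. ] turn [-0.1  0.1  0.1]
[-0.01372439 -0.41194991  0.65791989]
```

{"name": "apply_moves", "arguments": {
  "increments": [-3,-2,-3,0,0,0,-3,-2,-3,0,0,0,-3,-2,-3,0,0,0,-3,-2,-3,0,0,0,-3,-2,-3,0,0,0]
}}

```text
t: 3.9
tool_pos: [0.4978, 0.3967, 0.0102]
eef_rot: [[0.071, 0.997, -0.0], [0.997, -0.071, -0.0], [-0.0, -0.0, -1.0]]
ft_force: [-0.0, 0.0, -0.1]
grip_width: 0.062
finger_force: 0.0
```

{"name": "apply_moves", "arguments": {
  "increments": [0,0,0,0,0,0,0,0,0,0,0,0,0,0,0,0,0,0,0,0,0,0,0,0,0,0,0,0,0,0],
  "gripper": 1
}}

```text
t: 4.32
tool_pos: [0.498, 0.3969, 0.0105]
eef_rot: [[0.071, 0.997, 0.0], [0.997, -0.071, 0.0], [0.0, 0.0, -1.0]]
ft_force: [-0.6, 0.4, 3.8]
grip_width: 0.0413
finger_force: 61.3
```

{"name": "apply_moves", "arguments": {
  "increments": [0,0,0,0,0,0,0,0,0,0,0,0,0,0,0,0,0,0,0,0,0,0,0,0,0,0,0,0,0,0]
}}

```text
t: 4.73
tool_pos: [0.498, 0.3969, 0.0105]
eef_rot: [[0.071, 0.997, 0.0], [0.997, -0.071, 0.0], [0.0, 0.0, -1.0]]
ft_force: [-0.1, -0.0, 6.1]
grip_width: 0.0411
finger_force: 61.3
```

{"name": "apply_moves", "arguments": {
  "increments": [0,0,10,0,0,0,0,0,40,0,0,0,0,0,80,0,0,0,0,0,120,0,0,0,0,0,155,0,0,0]
}}

```text
t: 5.15
tool_pos: [0.4973, 0.3965, 0.1676]
eef_rot: [[0.071, 0.997, -0.0], [0.997, -0.071, -0.0], [-0.0, -0.0, -1.0]]
ft_force: [2.0, 1.3, -2.6]
grip_width: 0.0411
finger_force: 60.9
```

{"name": "apply_moves", "arguments": {
  "increments": [-24,-593,0,0,0,0,-24,-593,0,0,0,0,-24,-593,0,0,0,0,-24,-593,0,0,0,0,-24,-593,0,0,0,0]
}}

```text
t: 5.57
tool_pos: [0.4883, 0.1868, 0.1653]
eef_rot: [[0.07, 0.998, -0.001], [0.998, -0.07, -0.0], [-0.0, -0.001, -1.0]]
ft_force: [1.7, -0.6, -1.6]
grip_width: 0.0413
finger_force: 61.1
```

{"name": "apply_moves", "arguments": {
  "increments": [-16,-385,0,0,0,0,-16,-385,0,0,0,0,-16,-385,0,0,0,0,-16,-385,0,0,0,0,-16,-385,0,0,0,0]
}}

```text
t: 5.98
tool_pos: [0.4797, -0.0214, 0.1655]
eef_rot: [[0.071, 0.998, -0.0], [0.998, -0.071, 0.0], [0.0, -0.0, -1.0]]
ft_force: [1.4, -0.6, -1.8]
grip_width: 0.0417
finger_force: 61.1
```

{"name": "apply_moves", "arguments": {
  "increments": [-8,-177,0,0,0,0,-8,-177,0,0,0,0,-8,-177,0,0,0,0,-8,-177,0,0,0,0,-8,-177,0,0,0,0]
}}

```text
t: 6.4
tool_pos: [0.4722, -0.2019, 0.1654]
eef_rot: [[0.075, 0.997, 0.0], [0.997, -0.075, -0.002], [-0.002, 0.0, -1.0]]
ft_force: [0.3, 0.2, -2.7]
grip_width: 0.0412
finger_force: 61.0
```

Run:
```python
from h import *
go(474,-196,8.5,86); o=ctrl.get_obs(); print(o['grip_width'],o['joints'])
```

```text
t 6.4 at [ 472.2 -201.9  165.4] shift [   1.8    5.9 -156.9] turn [0.1 0.  0.3]
0.041179108125144095 [-0.54541751  0.31606253 -0.29909321  0.95428715 -0.00179977  1.10017708]
```

{"name": "apply_moves", "arguments": {
  "increments": [2,4,-35,0,0,0,2,4,-70,0,0,0,2,4,-105,0,0,0,2,4,-135,0,0,0,2,4,-145,0,0,0]
}}

```text
t: 6.82
tool_pos: [0.4718, -0.1908, 0.0166]
eef_rot: [[0.071, 0.997, -0.006], [0.997, -0.071, 0.003], [0.003, -0.006, -1.0]]
ft_force: [-1.7, 0.2, -2.5]
grip_width: 0.0411
finger_force: 61.0
```

{"name": "apply_moves", "arguments": {
  "increments": [0,0,0,0,0,0,0,0,0,0,0,0,0,0,0,0,0,0,0,0,0,0,0,0,0,0,0,0,0,0]
}}

```text
t: 7.23
tool_pos: [0.4758, -0.1931, 0.0217]
eef_rot: [[0.071, 0.997, 0.002], [0.997, -0.071, -0.001], [-0.001, 0.002, -1.0]]
ft_force: [0.1, 0.1, -1.5]
grip_width: 0.0413
finger_force: 61.0
```

{"name": "apply_moves", "arguments": {
  "increments": [-2,-3,-4,0,0,0,-2,-3,-8,0,0,0,-2,-3,-11,0,0,0,-2,-3,-12.5,0,0,0,-2,-3,-12.5,0,0,0]
}}

```text
t: 7.65
tool_pos: [0.4725, -0.1957, 0.0084]
eef_rot: [[0.071, 0.997, -0.0], [0.997, -0.071, -0.0], [-0.0, -0.0, -1.0]]
ft_force: [-4.1, 0.3, 16.3]
grip_width: 0.0413
finger_force: 62.9
```

{"name": "apply_moves", "arguments": {
  "increments": [0,0,0,0,0,0,0,0,0,0,0,0,0,0,0,0,0,0,0,0,0,0,0,0,0,0,0,0,0,0]
}}

```text
t: 8.07
tool_pos: [0.4726, -0.1957, 0.0084]
eef_rot: [[0.071, 0.997, -0.0], [0.997, -0.071, -0.0], [-0.0, -0.0, -1.0]]
ft_force: [-5.2, 1.9, 14.4]
grip_width: 0.0417
finger_force: 62.9
```

{"name": "apply_moves", "arguments": {
  "increments": [0,0,0,0,0,0,0,0,0,0,0,0,0,0,0,0,0,0,0,0,0,0,0,0,0,0,0,0,0,0],
  "gripper": -0.45
}}

```text
t: 8.48
tool_pos: [0.4727, -0.1955, 0.0075]
eef_rot: [[0.071, 0.997, -0.0], [0.997, -0.071, 0.0], [0.0, -0.0, -1.0]]
ft_force: [-0.2, -0.8, -0.3]
grip_width: 0.0618
finger_force: 0.0
```

{"name": "apply_moves", "arguments": {
  "increments": [0,0,10,0,0,0,0,0,45,0,0,0,0,0,85,0,0,0,0,0,125,0,0,0,0,0,160,0,0,0]
}}

```text
t: 8.9
tool_pos: [0.4727, -0.1955, 0.1709]
eef_rot: [[0.071, 0.997, 0.001], [0.997, -0.071, -0.001], [-0.001, 0.001, -1.0]]
ft_force: [1.2, -0.9, -0.2]
grip_width: 0.0618
finger_force: 0.0
```

{"name": "apply_moves", "arguments": {
  "increments": [18,470,0,0,0,0,18,470,0,0,0,0,18,470,0,0,0,0,18,470,0,0,0,0,18,470,0,0,0,0]
}}

```text
t: 9.32
tool_pos: [0.4804, 0.0144, 0.1687]
eef_rot: [[0.071, 0.997, 0.001], [0.997, -0.071, -0.0], [0.0, 0.001, -1.0]]
ft_force: [1.5, -0.1, 0.3]
grip_width: 0.062
finger_force: 0.0
```

{"name": "apply_moves", "arguments": {
  "increments": [10,262,0,0,0,0,10,262,0,0,0,0,10,262,0,0,0,0,10,262,0,0,0,0,10,262,0,0,0,0]
}}

```text
t: 9.73
tool_pos: [0.4882, 0.223, 0.1686]
eef_rot: [[0.071, 0.998, 0.001], [0.998, -0.071, 0.0], [0.0, 0.001, -1.0]]
ft_force: [1.7, -0.6, 0.5]
grip_width: 0.062
finger_force: 0.0
```

Run:
```python
from h import *
import pickle
o=ctrl.get_obs(); im=eyes.get_image('wrist'); save('w2',im); pickle.dump(o,open('w2.pkl','wb')); save('top2',eyes.get_image('top'))
go(491,274,36,86)
a=cv2.imread('pics/w2.png'); b=cv2.imread('pics/top2.png')[190:270,160:430]
b=cv2.resize(b,(560,166)); cv2.imwrite('pics/m2.png',np.vstack([a,b]))
```

```text
t 9.83 at [488.3 226.2 168.4] shift [   2.7   47.8 -132.4] turn [-0.1  0.1 -0.3]
```

View pics/m2.png

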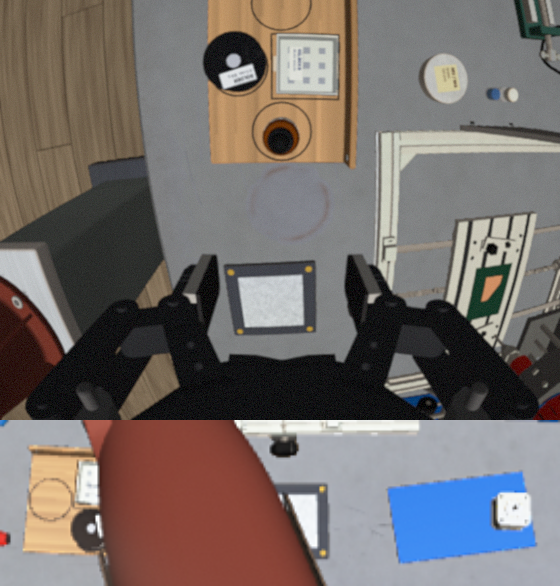

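The motor stands on the mat. The wrist view shows the bottle's circle at (281,131), the cap at (281,137), the white field around (270,297) and the upper circle cut off at the top.

Run:
```python
from h import *
import pickle
o=pickle.load(open('w2.pkl','rb'))
im=cv2.cvtColor(cv2.imread('pics/w2.png'),cv2.COLOR_BGR2RGB); hsv=cv2.cvtColor(im,cv2.COLOR_RGB2HSV)
def quad(m,box,z,name,k=3):
    M=np.zeros_like(m);x0,y0,x1,y1=box;M[y0:y1,x0:x1]=m[y0:y1,x0:x1]
    M=cv2.morphologyEx(M,cv2.MORPH_OPEN,np.ones((k,k)))
    c=max(cv2.findContours(M,0,2)[0],key=cv2.contourArea); h=cv2.convexHull(c).reshape(-1,2)
    w=np.array([hit('wrist',u,v,z,o)[:2] for u,v in h])*1000
    r=cv2.minAreaRect(w.astype(np.float32)); print(name,np.round(r[0],1),np.round(r[1],1),round(r[2],1),'circ',np.round(cv2.minEnclosingCircle(w.astype(np.float32))[0],1))
white=cv2.inRange(hsv,(0,0,120),(180,60,255))
quad(white,(230,260,314,336),.006,'white field')
quad(cv2.inRange(hsv,(0,0,0),(180,255,110)),(222,255,322,342),.006,'plate',1)
quad(white,(268,30,342,102),.024,'box')
quad(cv2.inRange(hsv,(0,0,0),(180,255,45)),(262,112,300,158),.090,'cap')
b=np.array([hit('wrist',u,v,.006,o)[:2]*1000 for u,v in((252,131),(311,131),(281,102),(281,160))]); print('bottle circle',b.round(1).tolist())
```

```text
white field [467.8  86.1] [71.9 71.9] 89.1 circ [467.9  86.4]
plate [467.9  88.1] [102.4 100.6] 89.0 circ [468.1  87.7]
box [518.  334.6] [54.9 55.9] 85.9 circ [518.9 334.7]
cap [491.2 275.4] [16.6 16.4] 85.9 circ [491.1 275.2]
bottle circle [[464.6, 276.2], [519.9, 272.3], [493.7, 301.4], [489.8, 246.4]]
```

{"name": "apply_moves", "arguments": {
  "increments": [3,48,0,0,0,0,3,48,0,0,0,0,3,48,-30,0,0,0,3,48,-30,0,0,0,3,48,-30,0,0,0]
}}

```text
t: 10.25
tool_pos: [0.4903, 0.2679, 0.1372]
eef_rot: [[0.071, 0.997, -0.003], [0.997, -0.071, -0.001], [-0.002, -0.003, -1.0]]
ft_force: [-0.1, -0.2, -0.4]
grip_width: 0.0619
finger_force: 0.0
```

Run:
```python
from h import *
go(491,274.5,36,86)
```

```text
t 10.25 at [490.3 267.9 137.2] shift [   0.7    6.6 -101.2] turn [ 0.1 -0.2  0.1]
```

{"name": "apply_moves", "arguments": {
  "increments": [1,6.5,-20,0,0,0,1,6.5,-45,0,0,0,1,6.5,-70,0,0,0,1,6.5,-90,0,0,0,1,6.5,-99,0,0,0]
}}

```text
t: 10.67
tool_pos: [0.492, 0.2742, 0.0377]
eef_rot: [[0.072, 0.997, -0.002], [0.997, -0.072, -0.001], [-0.001, -0.002, -1.0]]
ft_force: [0.2, -0.2, 0.6]
grip_width: 0.0621
finger_force: 0.0
```

{"name": "apply_moves", "arguments": {
  "increments": [0,0,0,0,0,0,0,0,0,0,0,0,0,0,0,0,0,0,0,0,0,0,0,0,0,0,0,0,0,0]
}}

```text
t: 11.08
tool_pos: [0.4934, 0.2756, 0.0399]
eef_rot: [[0.071, 0.997, 0.002], [0.997, -0.071, 0.001], [0.001, 0.002, -1.0]]
ft_force: [0.6, -0.4, -0.3]
grip_width: 0.0621
finger_force: 0.0
```

{"name": "apply_moves", "arguments": {
  "increments": [-2,-1,-3.5,0,0,0,-2,-1,-3.5,0,0,0,-2,-1,-3.5,0,0,0,-2,-1,-3.5,0,0,0,-2,-1,-3.5,0,0,0]
}}

```text
t: 11.5
tool_pos: [0.4907, 0.2743, 0.0352]
eef_rot: [[0.071, 0.997, 0.0], [0.997, -0.071, -0.0], [-0.0, 0.0, -1.0]]
ft_force: [0.2, 0.4, -0.6]
grip_width: 0.0617
finger_force: 0.0
```

{"name": "apply_moves", "arguments": {
  "increments": [0,0,0,0,0,0,0,0,0,0,0,0,0,0,0,0,0,0,0,0,0,0,0,0,0,0,0,0,0,0],
  "gripper": 1
}}

```text
t: 11.92
tool_pos: [0.4908, 0.2744, 0.0355]
eef_rot: [[0.071, 0.997, 0.0], [0.997, -0.071, 0.0], [0.0, 0.0, -1.0]]
ft_force: [0.1, -0.7, 4.8]
grip_width: 0.0279
finger_force: 59.0
```

{"name": "apply_moves", "arguments": {
  "increments": [0,0,0,0,0,0,0,0,0,0,0,0,0,0,0,0,0,0,0,0,0,0,0,0,0,0,0,0,0,0]
}}

```text
t: 12.33
tool_pos: [0.4908, 0.2744, 0.0355]
eef_rot: [[0.071, 0.997, 0.0], [0.997, -0.071, 0.0], [0.0, 0.0, -1.0]]
ft_force: [-0.3, 0.4, 5.6]
grip_width: 0.0272
finger_force: 59.1
```

{"name": "apply_moves", "arguments": {
  "increments": [0,0,0,0,0,0,0,0,0,0,0,0,0,0,-4.5,0,0,0,0,0,-4.5,0,0,0,0,0,-4.5,0,0,0],
  "gripper": -0.45
}}

```text
t: 12.75
tool_pos: [0.4903, 0.2741, 0.0302]
eef_rot: [[0.071, 0.997, -0.001], [0.997, -0.071, -0.0], [-0.0, -0.001, -1.0]]
ft_force: [0.4, -0.1, -0.3]
grip_width: 0.062
finger_force: 0.0
```

{"name": "apply_moves", "arguments": {
  "increments": [0,0,0,0,0,0,0,0,0,0,0,0,0,0,0,0,0,0,0,0,0,0,0,0,0,0,0,0,0,0]
}}

```text
t: 13.17
tool_pos: [0.4907, 0.2743, 0.0308]
eef_rot: [[0.071, 0.997, 0.0], [0.997, -0.071, 0.0], [0.0, 0.0, -1.0]]
ft_force: [-0.5, -0.2, 0.0]
grip_width: 0.0621
finger_force: 0.0
```

{"name": "apply_moves", "arguments": {
  "increments": [0,0,0,0,0,0,0,0,0,0,0,0,0,0,0,0,0,0,0,0,0,0,0,0,0,0,0,0,0,0],
  "gripper": 1
}}

```text
t: 13.58
tool_pos: [0.4907, 0.2743, 0.031]
eef_rot: [[0.071, 0.997, 0.0], [0.997, -0.071, 0.0], [0.0, 0.0, -1.0]]
ft_force: [-1.2, 0.0, 5.4]
grip_width: 0.0275
finger_force: 59.3
```

{"name": "apply_moves", "arguments": {
  "increments": [0,0,0,0,0,0,0,0,0,0,0,0,0,0,0,0,0,0,0,0,0,0,0,0,0,0,0,0,0,0]
}}

```text
t: 14.0
tool_pos: [0.4907, 0.2743, 0.031]
eef_rot: [[0.071, 0.997, 0.0], [0.997, -0.071, 0.0], [0.0, 0.0, -1.0]]
ft_force: [-0.6, -0.9, 5.9]
grip_width: 0.0277
finger_force: 59.3
```

{"name": "apply_moves", "arguments": {
  "increments": [0,0,10,0,0,0,0,0,40,0,0,0,0,0,80,0,0,0,0,0,115,0,0,0,0,0,140,0,0,0]
}}

```text
t: 14.42
tool_pos: [0.4914, 0.2746, 0.1744]
eef_rot: [[0.071, 0.997, 0.003], [0.997, -0.071, 0.001], [0.001, 0.003, -1.0]]
ft_force: [0.2, 0.8, -1.0]
grip_width: 0.0276
finger_force: 59.4
```

{"name": "apply_moves", "arguments": {
  "increments": [-12,-418,0,0,0,0,-12,-418,0,0,0,0,-12,-418,0,0,0,0,-12,-418,0,0,0,0,-12,-418,0,0,0,0]
}}

```text
t: 14.83
tool_pos: [0.4842, 0.0644, 0.1713]
eef_rot: [[0.07, 0.998, 0.001], [0.998, -0.07, -0.0], [0.0, 0.001, -1.0]]
ft_force: [1.9, -0.4, -0.4]
grip_width: 0.0277
finger_force: 59.4
```

{"name": "apply_moves", "arguments": {
  "increments": [-6,-100,0,0,0,0,-6,-130,0,0,0,0,-6,-170,0,0,0,0,-6,-200,0,0,0,0,-6,-210,0,0,0,0]
}}

```text
t: 15.25
tool_pos: [0.4782, -0.1442, 0.1714]
eef_rot: [[0.071, 0.997, 0.001], [0.997, -0.071, -0.0], [-0.0, 0.001, -1.0]]
ft_force: [1.5, 0.1, -1.0]
grip_width: 0.0279
finger_force: 59.4
```

{"name": "apply_moves", "arguments": {
  "increments": [0,0,-20,0,0,0,0,0,-40,0,0,0,0,0,-65,0,0,0,0,0,-90,0,0,0,0,0,-110,0,0,0]
}}

```text
t: 15.67
tool_pos: [0.4782, -0.1422, 0.0596]
eef_rot: [[0.071, 0.997, -0.001], [0.997, -0.071, 0.0], [0.0, -0.001, -1.0]]
ft_force: [0.7, -0.4, -1.2]
grip_width: 0.0281
finger_force: 59.4
```

{"name": "apply_moves", "arguments": {
  "increments": [0,0,0,0,0,0,0,0,0,0,0,0,0,0,0,0,0,0,0,0,0,0,0,0,0,0,0,0,0,0]
}}

```text
t: 16.08
tool_pos: [0.4797, -0.1426, 0.0621]
eef_rot: [[0.071, 0.997, 0.002], [0.997, -0.071, -0.001], [-0.001, 0.002, -1.0]]
ft_force: [-0.1, -0.1, -0.5]
grip_width: 0.028
finger_force: 59.4
```

Run:
```python
from h import *
go(478.4,-143.8,29,86)
```

```text
t 16.08 at [ 479.7 -142.6   62.1] shift [ -1.3  -1.2 -33.1] turn [0.1 0.1 0.1]
```

{"name": "apply_moves", "arguments": {
  "increments": [-1,-1,-8,0,0,0,-1,-1,-16,0,0,0,-1,-1,-22,0,0,0,-1,-1,-26,0,0,0,-1,-1,-28,0,0,0]
}}

```text
t: 16.5
tool_pos: [0.4771, -0.1429, 0.0317]
eef_rot: [[0.071, 0.997, -0.001], [0.997, -0.071, 0.001], [0.001, -0.001, -1.0]]
ft_force: [-0.1, -0.3, -0.5]
grip_width: 0.028
finger_force: 59.4
```

{"name": "apply_moves", "arguments": {
  "increments": [0,0,0,0,0,0,0,0,0,0,0,0,0,0,0,0,0,0,0,0,0,0,0,0,0,0,0,0,0,0]
}}

```text
t: 16.92
tool_pos: [0.4779, -0.1432, 0.0329]
eef_rot: [[0.071, 0.997, 0.0], [0.997, -0.071, -0.0], [-0.0, 0.0, -1.0]]
ft_force: [0.2, -0.3, -1.3]
grip_width: 0.0281
finger_force: 59.4
```

{"name": "apply_moves", "arguments": {
  "increments": [0,0,-1,0,0,0,0,0,-2,0,0,0,0,0,-3,0,0,0,0,0,-4,0,0,0,0,0,-4,0,0,0]
}}

```text
t: 17.33
tool_pos: [0.4777, -0.1432, 0.029]
eef_rot: [[0.071, 0.997, 0.0], [0.997, -0.071, -0.0], [-0.0, 0.0, -1.0]]
ft_force: [-1.2, 1.2, 5.9]
grip_width: 0.0279
finger_force: 60.1
```

{"name": "apply_moves", "arguments": {
  "increments": [0,0,0,0,0,0,0,0,0,0,0,0,0,0,0,0,0,0,0,0,0,0,0,0,0,0,0,0,0,0]
}}

```text
t: 17.75
tool_pos: [0.4777, -0.1432, 0.029]
eef_rot: [[0.071, 0.997, 0.0], [0.997, -0.071, -0.0], [-0.0, 0.0, -1.0]]
ft_force: [-0.6, 0.2, 6.2]
grip_width: 0.0279
finger_force: 60.1
```

{"name": "apply_moves", "arguments": {
  "increments": [0,0,0,0,0,0,0,0,0,0,0,0,0,0,0,0,0,0,0,0,0,0,0,0,0,0,0,0,0,0],
  "gripper": -0.45
}}

```text
t: 18.17
tool_pos: [0.4777, -0.1432, 0.0286]
eef_rot: [[0.071, 0.997, -0.0], [0.997, -0.071, 0.0], [0.0, -0.0, -1.0]]
ft_force: [-0.4, -0.1, -0.2]
grip_width: 0.0617
finger_force: 0.0
```

{"name": "apply_moves", "arguments": {
  "increments": [0,0,10,0,0,0,0,0,45,0,0,0,0,0,80,0,0,0,0,0,115,0,0,0,0,0,155,0,0,0]
}}

```text
t: 18.58
tool_pos: [0.4768, -0.1428, 0.1855]
eef_rot: [[0.071, 0.997, -0.001], [0.997, -0.071, 0.0], [0.0, -0.001, -1.0]]
ft_force: [1.4, -0.6, -0.1]
grip_width: 0.0617
finger_force: 0.0
```

{"name": "apply_moves", "arguments": {
  "increments": [-38,482,0,0,0,90,-38,482,0,0,0,90,-38,482,0,0,0,90,-38,482,0,0,0,90,-38,482,0,0,0,90]
}}

```text
t: 19.0
tool_pos: [0.4608, 0.0662, 0.1847]
eef_rot: [[-0.531, 0.847, 0.001], [0.847, 0.531, 0.0], [-0.001, 0.001, -1.0]]
ft_force: [1.2, -0.3, -0.1]
grip_width: 0.0622
finger_force: 0.0
```

{"name": "apply_moves", "arguments": {
  "increments": [-22,275,0,0,0,54,-22,275,0,0,0,54,-22,275,0,0,0,54,-22,275,0,0,0,54,-22,275,0,0,0,54]
}}

```text
t: 19.42
tool_pos: [0.444, 0.2743, 0.1847]
eef_rot: [[-0.927, 0.376, 0.001], [0.376, 0.927, 0.0], [-0.001, 0.001, -1.0]]
ft_force: [2.0, 0.6, 0.2]
grip_width: 0.062
finger_force: 0.0
```

Run:
```python
from h import *
go(440,339,180,176)
```

```text
t 19.42 at [444.  274.3 184.7] shift [-4.  64.7 -4.7] turn [-0.   0.  18.1]
```

{"name": "apply_moves", "arguments": {
  "increments": [-4,64,-5,0,0,18,-4,64,-5,0,0,18,-4,64,-5,0,0,18,-4,64,-5,0,0,18,-4,64,-5,0,0,18]
}}

```text
t: 19.83
tool_pos: [0.4405, 0.3361, 0.1791]
eef_rot: [[-0.997, 0.079, 0.0], [0.079, 0.997, -0.0], [-0.0, -0.0, -1.0]]
ft_force: [1.0, -0.5, -0.4]
grip_width: 0.0623
finger_force: 0.0
```

Run:
```python
from h import *
import pickle
o=ctrl.get_obs(); im=eyes.get_image('wrist'); save('w3',im); pickle.dump(o,open('w3.pkl','wb'))
go(456,339,8,176)
t=eyes.get_image('top')[190:270,280:430]; save('w3t',cv2.resize(t,(560,299)))
cv2.imwrite('pics/m3.png',cv2.resize(np.vstack([cv2.imread('pics/w3.png'),cv2.imread('pics/w3t.png')]),None,fx=.8,fy=.8))
```

```text
t 19.88 at [440.7 335.7 179.1] shift [  15.3    3.3 -171.1] turn [0.  0.  0.6]
```

View pics/m3.png

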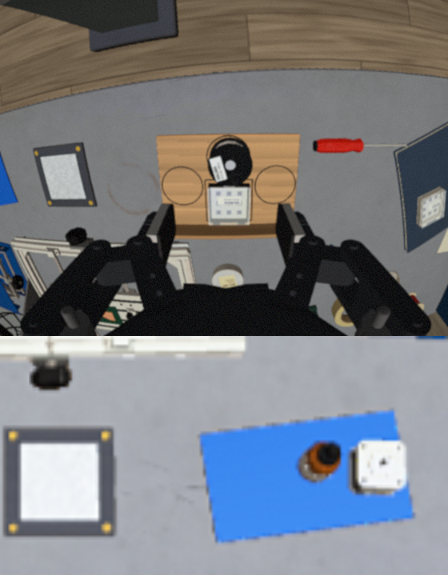

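The bottle and motor are both upright on the mat. The empty circles show in the wrist view at about (228,231) and (344,230), with the spool at (289,200).

```bash
python3 - <<'E'
from h import *
import pickle
o=pickle.load(open('w3.pkl','rb'))
im=cv2.cvtColor(cv2.imread('pics/w3.png'),cv2.COLOR_BGR2RGB); hsv=cv2.cvtColor(im,cv2.COLOR_RGB2HSV)
def pts(m,box,z):
    M=np.zeros_like(m);x0,y0,x1,y1=box;M[y0:y1,x0:x1]=m[y0:y1,x0:x1]
    c=np.vstack([c for c in cv2.findContours(M,0,2)[0] if len(c)>6]).reshape(-1,2)
    return np.array([hit('wrist',u,v,z,o)[:2] for u,v in c],np.float32)*1000
g=cv2.inRange(hsv[...,2],0,125)
for n,b in(('bottleC',(200,204,255,257)),('motorC',(317,204,372,257))):
    p=pts(g,b,.006); print(n,cv2.minEnclosingCircle(p),cv2.fitEllipse(cv2.convexHull(p)))
d=cv2.bitwise_or(cv2.inRange(hsv[...,2],0,80),cv2.inRange(hsv,(0,0,120),(180,50,255)))
d=cv2.morphologyEx(d,cv2.MORPH_OPEN,np.ones((3,3)))
p=pts(d,(255,172,318,226),.04); print('spool',cv2.minEnclosingCircle(p),cv2.fitEllipse(cv2.convexHull(p)))
p=pts(d,(255,226,318,285),.024); print('box',cv2.minAreaRect(p))
E
python3 - <<'E'
import cv2
im=cv2.imread('pics/w3.png'); cv2.imwrite('pics/w3c.png',cv2.resize(im[160:305,190:385],None,fx=3.5,fy=3.5,interpolation=2))
E
```

```text
bottleC ((496.9070739746094, 267.25885009765625), 35.90374755859375) ((495.37310791015625, 268.82763671875), (52.81684875488281, 69.76925659179688), 41.552059173583984)
motorC ((505.7049255371094, 399.8099670410156), 33.2053337097168) ((503.04168701171875, 399.4241027832031), (55.26382064819336, 62.672767639160156), 120.5140380859375)
spool ((452.3306579589844, 340.5228576660156), 28.455421447753906) ((453.9551086425781, 340.418212890625), (49.97665786743164, 59.959468841552734), 84.26071166992188)
box ((513.597900390625, 334.7515869140625), (53.973480224609375, 62.571128845214844), 85.37467193603516)
```

View pics/w3c.png

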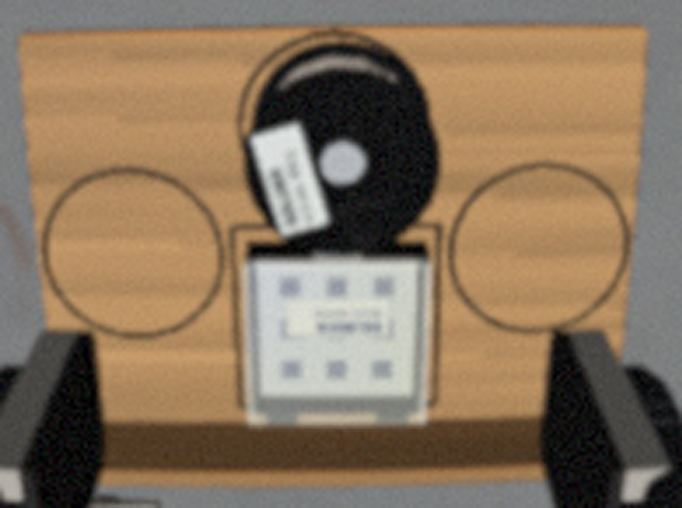

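The crop shows the circle centres at (228,232) and (344.3,230.5), and the spool's hole at (288,206.6).

Run:
```python
from h import *
import pickle
o=pickle.load(open('w3.pkl','rb'))
for n,u,v,z in(('bC',228,232,.006),('mC',344.3,230.5,.006),('spool',288,206.6,.04)): print(n,(hit('wrist',u,v,z,o)*1000).round(1))
q=lambda x,y:(hit('wrist',190+x/3.5,160+y/3.5,.006,o)[:2]*1000).round(1)
print('bC ext',q(45,252),q(222,252),q(133,167),q(133,337)); print('mC ext',q(452,247),q(627,247),q(540,162),q(540,331))
print('spool circle: left, top',q(238,120),q(335,30))
b0=(hit('wrist',228,232,.006,o)+hit('wrist',344.3,230.5,.006,o))[:2]*500; dd=(hit('wrist',344.3,230.5,.006,o)-hit('wrist',228,232,.006,o))[:2]
yy=dd/np.linalg.norm(dd); xx=np.array([yy[1],-yy[0]]); c=b0-2*xx; print(np.linalg.norm(dd),np.degrees(np.arctan2(xx[1],xx[0])),'board',c,'spool',c-38*xx,'box',c+24*xx)
```

```text
bC [491.9 274.8   6. ]
mC [500.1 398.6   6. ]
spool [457.  340.8  40. ]
bC ext [490.  247.1] [493.8 302. ] [464.7 278.5] [520.8 270.6]
mC ext [497.8 371.5] [502.7 426.2] [472.8 399. ] [529.1 398.5]
spool circle: left, top [452.9 311.2] [428.6 341.2]
0.12409649540173623 -3.7900648061884135 board [493.99119616 336.85384   ] spool [456.07430424 339.36567339] box [517.93870685 335.26741891]
```

{"name": "apply_moves", "arguments": {
  "increments": [15,3,-30,0,0,0,15,3,-65,0,0,0,15,3,-95,0,0,0,15,3,-110,0,0,0,15,3,-120,0,0,0],
  "gripper": -0.6
}}

```text
t: 20.35
tool_pos: [0.4548, 0.3375, 0.0568]
eef_rot: [[-0.997, 0.081, -0.003], [0.081, 0.997, -0.001], [0.002, -0.002, -1.0]]
ft_force: [0.2, -0.3, 0.4]
grip_width: 0.0684
finger_force: 0.0
```

{"name": "apply_moves", "arguments": {
  "increments": [0,0,0,0,0,0,0,0,0,0,0,0,0,0,0,0,0,0,0,0,0,0,0,0,0,0,0,0,0,0]
}}

```text
t: 20.77
tool_pos: [0.4564, 0.3396, 0.0599]
eef_rot: [[-0.997, 0.078, 0.002], [0.078, 0.997, 0.001], [-0.002, 0.001, -1.0]]
ft_force: [0.6, -0.3, -1.0]
grip_width: 0.0685
finger_force: 0.0
```

Run:
```python
from h import *
go(456,340,9,176.2)
```

```text
t 20.77 at [456.4 339.6  59.9] shift [ -0.4   0.4 -50.9] turn [-0.1  0.1  0.7]
```

{"name": "apply_moves", "arguments": {
  "increments": [-0.5,0,-15,0,0,0.5,-0.5,0,-28,0,0,0.5,-0.5,0,-40,0,0,0.5,-0.5,0,-46,0,0,0.5,-0.5,0,-48,0,0,0.5]
}}

```text
t: 21.18
tool_pos: [0.4548, 0.339, 0.0102]
eef_rot: [[-0.998, 0.069, -0.001], [0.069, 0.998, -0.0], [0.001, -0.0, -1.0]]
ft_force: [-0.4, 0.4, -0.3]
grip_width: 0.0682
finger_force: 0.0
```

{"name": "apply_moves", "arguments": {
  "increments": [0,0,0,0,0,0,0,0,0,0,0,0,0,0,0,0,0,0,0,0,0,0,0,0,0,0,0,0,0,0]
}}

```text
t: 21.6
tool_pos: [0.4555, 0.3394, 0.0112]
eef_rot: [[-0.998, 0.069, 0.001], [0.069, 0.998, 0.0], [-0.001, 0.0, -1.0]]
ft_force: [0.7, 0.7, 0.0]
grip_width: 0.0685
finger_force: 0.0
```

{"name": "apply_moves", "arguments": {
  "increments": [0,0,-2,0,0,0,0,0,-2,0,0,0,0,0,-2,0,0,0,0,0,-2,0,0,0,0,0,-2,0,0,0]
}}

```text
t: 22.02
tool_pos: [0.4552, 0.3392, 0.0087]
eef_rot: [[-0.998, 0.069, -0.0], [0.069, 0.998, -0.0], [0.0, -0.0, -1.0]]
ft_force: [0.4, -0.4, -0.2]
grip_width: 0.0681
finger_force: 0.0
```

{"name": "apply_moves", "arguments": {
  "increments": [0,0,0,0,0,0,0,0,0,0,0,0,0,0,0,0,0,0,0,0,0,0,0,0,0,0,0,0,0,0],
  "gripper": 1
}}

```text
t: 22.43
tool_pos: [0.4554, 0.3393, 0.0091]
eef_rot: [[-0.998, 0.069, 0.0], [0.069, 0.998, 0.0], [-0.0, 0.0, -1.0]]
ft_force: [-1.1, -1.1, 5.0]
grip_width: 0.0506
finger_force: 62.2
```

{"name": "apply_moves", "arguments": {
  "increments": [0,0,0,0,0,0,0,0,0,0,0,0,0,0,0,0,0,0,0,0,0,0,0,0,0,0,0,0,0,0]
}}

```text
t: 22.85
tool_pos: [0.4553, 0.3393, 0.0091]
eef_rot: [[-0.998, 0.069, 0.0], [0.069, 0.998, 0.0], [-0.0, 0.0, -1.0]]
ft_force: [-1.2, -0.6, 5.2]
grip_width: 0.0507
finger_force: 62.2
```

{"name": "apply_moves", "arguments": {
  "increments": [0,0,3,0,0,0,0,0,6,0,0,0,0,0,10,0,0,0,0,0,15,0,0,0,0,0,20,0,0,0]
}}

```text
t: 23.27
tool_pos: [0.4552, 0.3392, 0.0292]
eef_rot: [[-0.998, 0.069, -0.0], [0.069, 0.998, -0.0], [0.0, -0.0, -1.0]]
ft_force: [-0.2, -0.7, -2.1]
grip_width: 0.0506
finger_force: 62.3
```

{"name": "apply_moves", "arguments": {
  "increments": [0,0,30,0,0,0,0,0,65,0,0,0,0,0,100,0,0,0,0,0,130,0,0,0,0,0,135,0,0,0]
}}

```text
t: 23.68
tool_pos: [0.4576, 0.3406, 0.1696]
eef_rot: [[-0.998, 0.069, 0.007], [0.069, 0.998, 0.004], [-0.007, 0.005, -1.0]]
ft_force: [0.3, 0.4, 0.1]
grip_width: 0.0505
finger_force: 62.8
```

{"name": "apply_moves", "arguments": {
  "increments": [6,-416,0,0,0,0,6,-416,0,0,0,0,6,-416,0,0,0,0,6,-416,0,0,0,0,6,-416,0,0,0,0]
}}

```text
t: 24.1
tool_pos: [0.4576, 0.1292, 0.1637]
eef_rot: [[-0.998, 0.068, 0.0], [0.068, 0.998, -0.0], [-0.0, -0.0, -1.0]]
ft_force: [1.2, 0.1, -1.1]
grip_width: 0.0507
finger_force: 62.9
```

{"name": "apply_moves", "arguments": {
  "increments": [3,-100,0,0,0,0,3,-130,0,0,0,0,3,-170,0,0,0,0,3,-200,0,0,0,0,3,-207,0,0,0,0]
}}

```text
t: 24.52
tool_pos: [0.4607, -0.0782, 0.1638]
eef_rot: [[-0.998, 0.069, 0.0], [0.069, 0.998, -0.0], [-0.0, -0.0, -1.0]]
ft_force: [2.5, -0.0, -1.3]
grip_width: 0.0507
finger_force: 62.9
```

{"name": "apply_moves", "arguments": {
  "increments": [0,0,-25,0,0,0,0,0,-55,0,0,0,0,0,-90,0,0,0,0,0,-115,0,0,0,0,0,-130,0,0,0]
}}

```text
t: 24.93
tool_pos: [0.4593, -0.0758, 0.0311]
eef_rot: [[-0.998, 0.069, -0.003], [0.069, 0.998, 0.001], [0.003, 0.001, -1.0]]
ft_force: [-0.8, -0.3, -0.4]
grip_width: 0.0506
finger_force: 63.1
```

{"name": "apply_moves", "arguments": {
  "increments": [0,0,0,0,0,0,0,0,0,0,0,0,0,0,0,0,0,0,0,0,0,0,0,0,0,0,0,0,0,0]
}}

```text
t: 25.35
tool_pos: [0.4621, -0.0764, 0.0349]
eef_rot: [[-0.998, 0.069, 0.002], [0.069, 0.998, -0.001], [-0.002, -0.001, -1.0]]
ft_force: [-0.3, 0.2, -1.1]
grip_width: 0.0508
finger_force: 63.1
```

Run:
```python
from h import *
go(461.1,-76.3,7.1,176.2)
```

```text
t 25.35 at [462.1 -76.4  34.9] shift [ -1.    0.1 -27.8] turn [0.  0.1 0.1]
```

{"name": "apply_moves", "arguments": {
  "increments": [0,0,-8,0,0,0,0,0,-15,0,0,0,0,0,-20,0,0,0,0,0,-23,0,0,0,0,0,-24,0,0,0]
}}

```text
t: 25.77
tool_pos: [0.4606, -0.0759, 0.0089]
eef_rot: [[-0.998, 0.069, -0.001], [0.069, 0.998, 0.0], [0.001, 0.0, -1.0]]
ft_force: [-0.0, 0.6, -1.6]
grip_width: 0.0509
finger_force: 63.1
```

{"name": "apply_moves", "arguments": {
  "increments": [0,0,0,0,0,0,0,0,0,0,0,0,0,0,-1,0,0,0,0,0,-2,0,0,0,0,0,-3,0,0,0]
}}

```text
t: 26.18
tool_pos: [0.4614, -0.0762, 0.007]
eef_rot: [[-0.998, 0.069, 0.001], [0.069, 0.998, -0.0], [-0.001, -0.0, -1.0]]
ft_force: [-6.2, 2.3, 31.4]
grip_width: 0.0507
finger_force: 65.7
```

{"name": "apply_moves", "arguments": {
  "increments": [0,0,0,0,0,0,0,0,0,0,0,0,0,0,0,0,0,0,0,0,0,0,0,0,0,0,0,0,0,0]
}}

```text
t: 26.6
tool_pos: [0.4614, -0.0762, 0.0071]
eef_rot: [[-0.998, 0.069, 0.001], [0.069, 0.998, -0.0], [-0.001, -0.0, -1.0]]
ft_force: [-1.2, -0.1, 5.5]
grip_width: 0.0504
finger_force: 63.8
```

{"name": "apply_moves", "arguments": {
  "increments": [0,0,0,0,0,0,0,0,0,0,0,0,0,0,0,0,0,0,0,0,0,0,0,0,0,0,0,0,0,0],
  "gripper": -0.45
}}

```text
t: 27.02
tool_pos: [0.4612, -0.0761, 0.0067]
eef_rot: [[-0.998, 0.069, 0.0], [0.069, 0.998, 0.0], [-0.0, 0.0, -1.0]]
ft_force: [0.2, -0.3, 0.2]
grip_width: 0.0616
finger_force: 0.0
```

{"name": "apply_moves", "arguments": {
  "increments": [0,0,10,0,0,0,0,0,45,0,0,0,0,0,85,0,0,0,0,0,125,0,0,0,0,0,160,0,0,0]
}}

```text
t: 27.43
tool_pos: [0.4611, -0.0761, 0.1691]
eef_rot: [[-0.998, 0.069, 0.001], [0.069, 0.998, -0.0], [-0.001, -0.0, -1.0]]
ft_force: [1.6, -0.4, -0.1]
grip_width: 0.0621
finger_force: 0.0
```

{"name": "apply_moves", "arguments": {
  "increments": [57,411,0,0,0,0,57,411,0,0,0,0,57,411,0,0,0,0,57,411,0,0,0,0,57,411,0,0,0,0],
  "gripper": -0.6
}}

```text
t: 27.85
tool_pos: [0.4898, 0.1321, 0.1669]
eef_rot: [[-0.998, 0.069, 0.001], [0.069, 0.998, -0.0], [-0.001, 0.0, -1.0]]
ft_force: [1.7, -0.2, 0.4]
grip_width: 0.0682
finger_force: 0.0
```

{"name": "apply_moves", "arguments": {
  "increments": [28,80,0,0,0,0,28,120,0,0,0,0,28,160,0,0,0,0,28,190,0,0,0,0,28,204,0,0,0,0]
}}

```text
t: 28.27
tool_pos: [0.5176, 0.3365, 0.1665]
eef_rot: [[-0.998, 0.069, 0.0], [0.069, 0.998, -0.0], [-0.0, -0.0, -1.0]]
ft_force: [2.0, -1.1, 0.0]
grip_width: 0.0686
finger_force: 0.0
```

Run:
```python
from h import *
go(518,335.3,8,176.2)
t=eyes.get_image('top'); save('top4',t)
o=ctrl.get_obs(); im=eyes.get_image('wrist'); save('w4',im)
hsv=cv2.cvtColor(t,cv2.COLOR_RGB2HSV)
a=cv2.resize(t[190:270,320:430],(400,291)); b=cv2.resize(im,(400,300)); save('m4',np.vstack([a,b]))
```

```text
t 28.27 at [517.6 336.5 166.5] shift [   0.4   -1.2 -158.5] turn [0.  0.  0.1]
```

View pics/m4.png

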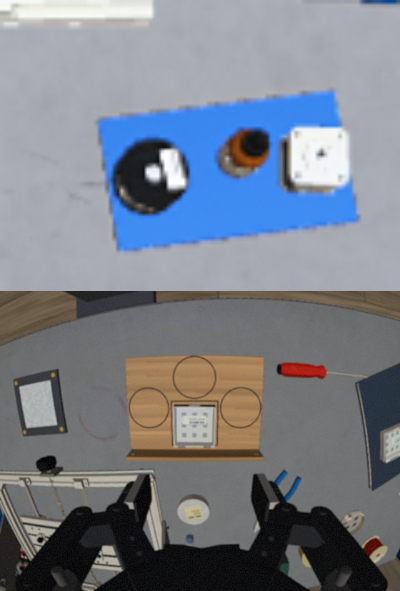

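All three stand upright on the mat, and the board holds only the box. I descend onto the box.

{"name": "apply_moves", "arguments": {
  "increments": [0,-1,-30,0,0,0,0,-1,-65,0,0,0,0,-1,-100,0,0,0,0,-1,-120,0,0,0,0,-1,-130,0,0,0]
}}

```text
t: 28.78
tool_pos: [0.5157, 0.3318, 0.0334]
eef_rot: [[-0.998, 0.069, -0.005], [0.069, 0.998, -0.002], [0.004, -0.003, -1.0]]
ft_force: [0.2, -0.4, 0.6]
grip_width: 0.0684
finger_force: 0.0
```

{"name": "apply_moves", "arguments": {
  "increments": [0,0,0,0,0,0,0,0,0,0,0,0,0,0,0,0,0,0,0,0,0,0,0,0,0,0,0,0,0,0]
}}

```text
t: 29.2
tool_pos: [0.5188, 0.3337, 0.0382]
eef_rot: [[-0.998, 0.069, 0.002], [0.069, 0.998, 0.001], [-0.002, 0.001, -1.0]]
ft_force: [0.3, 0.3, 0.6]
grip_width: 0.0684
finger_force: 0.0
```

Run:
```python
from h import *
go(518,335.3,7.5,176.2)
```

```text
t 29.2 at [518.8 333.7  38.2] shift [ -0.8   1.6 -30.7] turn [-0.1  0.1  0.1]
```

{"name": "apply_moves", "arguments": {
  "increments": [0,1.5,-8,0,0,0,0,1.5,-16,0,0,0,0,1.5,-23,0,0,0,0,1.5,-27,0,0,0,0,1.5,-28,0,0,0]
}}

```text
t: 29.62
tool_pos: [0.5169, 0.3343, 0.0072]
eef_rot: [[-0.998, 0.069, -0.002], [0.069, 0.998, -0.001], [0.002, -0.001, -1.0]]
ft_force: [-0.4, 0.3, -0.1]
grip_width: 0.0683
finger_force: 0.0
```

{"name": "apply_moves", "arguments": {
  "increments": [0,0,0,0,0,0,0,0,0,0,0,0,0,0,0,0,0,0,0,0,0,0,0,0,0,0,0,0,0,0]
}}

```text
t: 30.03
tool_pos: [0.518, 0.3348, 0.009]
eef_rot: [[-0.998, 0.069, 0.0], [0.069, 0.998, 0.0], [-0.0, 0.0, -1.0]]
ft_force: [-0.9, 1.5, 0.3]
grip_width: 0.0684
finger_force: 0.0
```

{"name": "apply_moves", "arguments": {
  "increments": [0,0.5,-1.5,0,0,0,0,0.5,-1.5,0,0,0,0,0.5,-1.5,0,0,0,0,0.5,-1.5,0,0,0,0,0.5,-1.5,0,0,0]
}}

```text
t: 30.45
tool_pos: [0.5178, 0.3352, 0.0072]
eef_rot: [[-0.998, 0.069, 0.0], [0.069, 0.998, 0.0], [-0.0, 0.0, -1.0]]
ft_force: [-0.2, -0.2, -0.8]
grip_width: 0.0683
finger_force: 0.0
```

{"name": "apply_moves", "arguments": {
  "increments": [0,0,0,0,0,0,0,0,0,0,0,0,0,0,0,0,0,0,0,0,0,0,0,0,0,0,0,0,0,0],
  "gripper": 1
}}

```text
t: 30.87
tool_pos: [0.518, 0.3353, 0.0077]
eef_rot: [[-0.998, 0.069, 0.001], [0.069, 0.998, 0.0], [-0.001, 0.0, -1.0]]
ft_force: [-1.1, -0.7, 5.9]
grip_width: 0.0527
finger_force: 63.2
```

{"name": "apply_moves", "arguments": {
  "increments": [0,0,0,0,0,0,0,0,0,0,0,0,0,0,0,0,0,0,0,0,0,0,0,0,0,0,0,0,0,0]
}}

```text
t: 31.28
tool_pos: [0.518, 0.3353, 0.0076]
eef_rot: [[-0.998, 0.069, 0.001], [0.069, 0.998, 0.0], [-0.001, 0.0, -1.0]]
ft_force: [-1.4, -0.7, 5.2]
grip_width: 0.0526
finger_force: 63.2
```

{"name": "apply_moves", "arguments": {
  "increments": [0,0,3,0,0,0,0,0,6,0,0,0,0,0,10,0,0,0,0,0,15,0,0,0,0,0,20,0,0,0]
}}

```text
t: 31.7
tool_pos: [0.5179, 0.3353, 0.0277]
eef_rot: [[-0.998, 0.069, 0.0], [0.069, 0.998, 0.0], [-0.0, 0.0, -1.0]]
ft_force: [0.6, 0.0, -0.6]
grip_width: 0.0526
finger_force: 62.7
```

{"name": "apply_moves", "arguments": {
  "increments": [0,0,25,0,0,0,0,0,50,0,0,0,0,0,75,0,0,0,0,0,100,0,0,0,0,0,110,0,0,0]
}}

```text
t: 32.12
tool_pos: [0.5193, 0.336, 0.1412]
eef_rot: [[-0.998, 0.069, 0.004], [0.069, 0.998, 0.002], [-0.004, 0.002, -1.0]]
ft_force: [0.6, 0.4, 0.7]
grip_width: 0.0524
finger_force: 62.9
```

{"name": "apply_moves", "arguments": {
  "increments": [-51,-249,0,0,0,2.8,-51,-249,0,0,0,2.8,-51,-249,0,0,0,2.8,-51,-249,0,0,0,2.8,-51,-249,0,0,0,2.8]
}}

```text
t: 32.53
tool_pos: [0.475, 0.1296, 0.1369]
eef_rot: [[-1.0, 0.019, -0.0], [0.019, 1.0, -0.0], [0.0, -0.0, -1.0]]
ft_force: [0.6, -0.4, 0.7]
grip_width: 0.0527
finger_force: 62.9
```

Run:
```python
from h import *
import pickle
def field(im,o,bx,z=.006):
    hsv=cv2.cvtColor(im,cv2.COLOR_RGB2HSV); m=cv2.inRange(hsv,(0,0,140),(180,60,255)); M=np.zeros_like(m); x0,y0,x1,y1=bx; M[y0:y1,x0:x1]=m[y0:y1,x0:x1]
    c=max(cv2.findContours(cv2.morphologyEx(M,cv2.MORPH_OPEN,np.ones((3,3))),0,2)[0],key=cv2.contourArea).reshape(-1,2)
    w=np.array([hit('wrist',u,v,z,o)[:2] for u,v in c],np.float32)*1000; print(cv2.minAreaRect(w))
im=cv2.cvtColor(cv2.imread('pics/w3.png'),cv2.COLOR_BGR2RGB); field(im,pickle.load(open('w3.pkl','rb')),(44,180,116,258))
go(467.5,86.5,8,179)
o=ctrl.get_obs(); im=eyes.get_image('wrist'); save('w5',im); pickle.dump(o,open('w5.pkl','wb'))
```

```text
((468.17364501953125, 85.97250366210938), (70.81912231445312, 70.53284454345703), 89.03804016113281)
t 32.53 at [475.  129.6 136.9] shift [  -7.5  -43.1 -128.9] turn [ 0.  -0.   0.1]
```

View pics/w5.png

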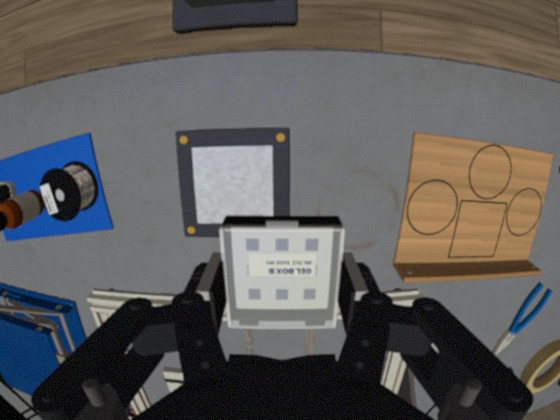

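The box is held level with the lid around (228–340, 222–325), and the field is at (468,86) with yaw -1°. I check where the box centre sits relative to the TCP.

```bash
python3 - <<'E'
from h import *
import pickle
o=pickle.load(open('w5.pkl','rb')); im=cv2.cvtColor(cv2.imread('pics/w5.png'),cv2.COLOR_BGR2RGB)
hsv=cv2.cvtColor(im,cv2.COLOR_RGB2HSV); m=cv2.inRange(hsv,(0,0,130),(180,60,255)); M=np.zeros_like(m); M[215:330,222:342]=m[215:330,222:342]
c=max(cv2.findContours(cv2.morphologyEx(M,cv2.MORPH_OPEN,np.ones((5,5))),0,2)[0],key=cv2.contourArea); print(cv2.boundingRect(c))
w=np.array([hit('wrist',u,v,.1533,o)[:2]-o['tool_pos'][:2] for u,v in c.reshape(-1,2)],np.float32)*1000; print(cv2.minAreaRect(w))
E
python3 -c "
import cv2;im=cv2.imread('pics/w5.png');cv2.imwrite('pics/w5c.png',cv2.resize(im[205:340,210:355],None,fx=4,fy=4,interpolation=2))"
```

```text
(229, 225, 105, 85)
((-5.948945045471191, -0.026250839233398438), (44.79578399658203, 43.89313507080078), 88.95637512207031)
```

View pics/w5c.png

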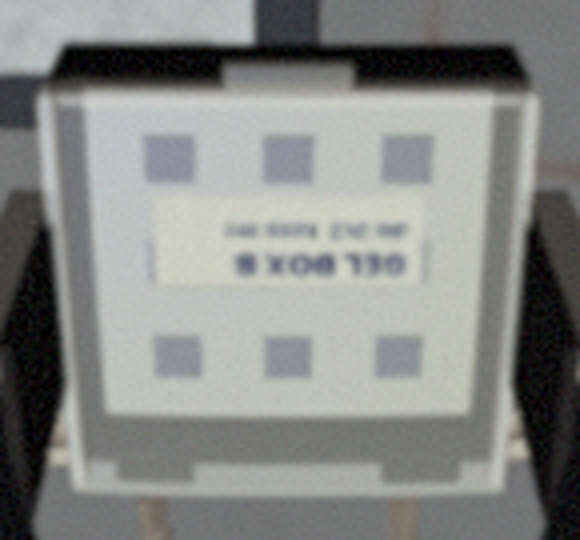

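Run:
```python
from h import *
import pickle
o=pickle.load(open('w5.pkl','rb'))
for u,v in((282.5,228),(283,327.5),(220,228),(345,228)): print(((hit('wrist',u,v,.1533,o)-o['tool_pos'])*1000)[:2].round(1))
go(468,86,7.8,179)
```

```text
[-26.5   0.8]
[27.3  0.1]
[-26.9 -25.9]
[-25.9  27.5]
t 32.58 at [473.2 123.5 136.7] shift [  -5.2  -37.5 -128.9] turn [ 0.2 -0.1  0.3]
```

{"name": "apply_moves", "arguments": {
  "increments": [-5.5,-37,0,0,0,0,-5.5,-37,0,0,0,0,-5.5,-37,-25,0,0,0,-5.5,-37,-60,0,0,0,-5.5,-37,-90,0,0,0]
}}

```text
t: 33.0
tool_pos: [0.4709, 0.0941, 0.0463]
eef_rot: [[-1.0, 0.021, 0.002], [0.021, 1.0, 0.0], [-0.002, 0.0, -1.0]]
ft_force: [-0.1, 0.2, -0.6]
grip_width: 0.0526
finger_force: 63.1
```

{"name": "apply_moves", "arguments": {
  "increments": [0,0,0,0,0,0,0,0,0,0,0,0,0,0,0,0,0,0,0,0,0,0,0,0,0,0,0,0,0,0]
}}

```text
t: 33.42
tool_pos: [0.4719, 0.0943, 0.0488]
eef_rot: [[-1.0, 0.02, 0.003], [0.02, 1.0, 0.0], [-0.003, 0.0, -1.0]]
ft_force: [0.2, -0.0, -0.1]
grip_width: 0.0523
finger_force: 63.1
```

Run:
```python
from h import *
go(467.7,86,7.6,179)
```

```text
t 33.42 at [471.9  94.3  48.8] shift [ -4.2  -8.3 -41.2] turn [-0.   0.2  0.1]
```

{"name": "apply_moves", "arguments": {
  "increments": [-3.5,-8,-10,0,0,0.2,-3.5,-8,-18,0,0,0.2,-3.5,-8,-26,0,0,0.2,-3.5,-8,-30,0,0,0.2,-3.5,-8,-30,0,0,0.2]
}}

```text
t: 33.83
tool_pos: [0.4665, 0.0863, 0.0165]
eef_rot: [[-1.0, 0.016, -0.001], [0.016, 1.0, 0.0], [0.001, 0.0, -1.0]]
ft_force: [-0.9, 0.4, -1.1]
grip_width: 0.0523
finger_force: 63.1
```

{"name": "apply_moves", "arguments": {
  "increments": [0,0,0,0,0,0,0,0,0,0,0,0,0,0,0,0,0,0,0,0,0,0,0,0,0,0,0,0,0,0]
}}

```text
t: 34.25
tool_pos: [0.4672, 0.0862, 0.0174]
eef_rot: [[-1.0, 0.016, 0.0], [0.016, 1.0, 0.0], [-0.0, 0.0, -1.0]]
ft_force: [0.2, -0.3, 0.9]
grip_width: 0.0527
finger_force: 63.1
```

Run:
```python
from h import *
go(467.7,86,7.6,179)
```

```text
t 34.25 at [467.2  86.2  17.4] shift [ 0.5 -0.2 -9.8] turn [-0.   0.  -0.1]
```

{"name": "apply_moves", "arguments": {
  "increments": [0.5,-0.2,-3,0,0,0,0.5,-0.2,-6,0,0,0,0.5,-0.2,-8,0,0,0,0.5,-0.2,-9.3,0,0,0,0.5,-0.2,-9.8,0,0,0]
}}

```text
t: 34.67
tool_pos: [0.4673, 0.0859, 0.0076]
eef_rot: [[-1.0, 0.016, -0.0], [0.016, 1.0, -0.0], [0.0, -0.0, -1.0]]
ft_force: [-6.0, 0.5, 17.6]
grip_width: 0.0526
finger_force: 65.1
```

{"name": "apply_moves", "arguments": {
  "increments": [0,0,0,0,0,0,0,0,0,0,0,0,0,0,0,0,0,0,0,0,0,0,0,0,0,0,0,0,0,0]
}}

```text
t: 35.08
tool_pos: [0.4672, 0.0859, 0.0076]
eef_rot: [[-1.0, 0.016, -0.0], [0.016, 1.0, -0.0], [0.0, -0.0, -1.0]]
ft_force: [-2.2, -0.2, 7.5]
grip_width: 0.0525
finger_force: 64.0
```

{"name": "apply_moves", "arguments": {
  "increments": [0,0,0,0,0,0,0,0,0,0,0,0,0,0,0,0,0,0,0,0,0,0,0,0,0,0,0,0,0,0],
  "gripper": -0.5
}}

```text
t: 35.5
tool_pos: [0.4675, 0.0859, 0.0073]
eef_rot: [[-1.0, 0.016, -0.0], [0.016, 1.0, -0.0], [0.0, -0.0, -1.0]]
ft_force: [-0.5, 0.7, 0.1]
grip_width: 0.0641
finger_force: 0.0
```

{"name": "apply_moves", "arguments": {
  "increments": [0,0,10,0,0,0,0,0,45,0,0,0,0,0,85,0,0,0,0,0,125,0,0,0,0,0,160,0,0,0]
}}

```text
t: 35.92
tool_pos: [0.4674, 0.086, 0.1698]
eef_rot: [[-1.0, 0.016, 0.001], [0.016, 1.0, 0.0], [-0.001, 0.0, -1.0]]
ft_force: [1.7, -0.6, -0.3]
grip_width: 0.0639
finger_force: 0.0
```

{"name": "apply_moves", "arguments": {
  "increments": [-40,0,20,0,0,-3,-40,0,20,0,0,-3,-40,0,20,0,0,-3,-40,0,20,0,0,-3,-40,0,20,0,0,-3]
}}

```text
t: 36.33
tool_pos: [0.4278, 0.0859, 0.1867]
eef_rot: [[-0.998, 0.068, -0.001], [0.068, 0.998, -0.0], [0.001, -0.0, -1.0]]
ft_force: [-0.3, -0.0, 0.3]
grip_width: 0.0635
finger_force: 0.0
```

Run:
```python
from h import *
import pickle
go(461.3,-76.2,7.1,176.2)
o=ctrl.get_obs(); im=eyes.get_image('wrist'); save('w6',im); pickle.dump(o,open('w6.pkl','wb'))
p=eyes.camera_params('wrist')
# predicted pixel of plate centre by search-free inverse projection
H=np.array(p['hand_eye']); R=np.array(o['eef_rot']); X=np.array([.468,.086,.006])
q=H[:3,:3].T@(R.T@(X-o['tool_pos'])-H[:3,3]); f=210/np.tan(np.radians(p['fov_y'])/2); th=np.arccos(-q[2]/np.linalg.norm(q)); s=f*th/np.hypot(q[0],q[1]); u,v=p['cx']+s*q[0],p['cy']-s*q[1]; print(u,v)
a,b=int(u),int(v); save('w6c',cv2.resize(im[max(b-65,0):b+65,a-75:a+75],None,fx=4,fy=4,interpolation=2)); print(max(b-65,0),a-75)
```

```text
t 36.33 at [427.8  85.9 186.7] shift [  33.5 -162.1 -179.6] turn [ 0.  -0.   0.1]
284.2166972980743 215.73675604455244
150 209
```

View pics/w6c.png

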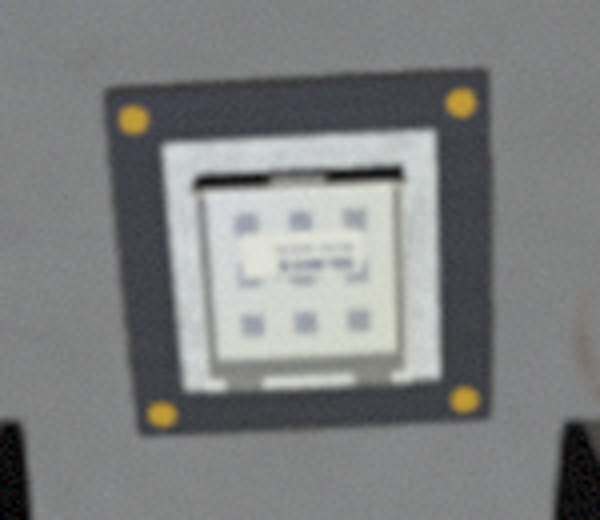

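The box lies on the white field, aligned with it. The field corners in the crop are (162,143), (436,129), (441,380) and (184,391). The lid corners are about (200,190), (404,182), (405,374) and (213,382).

Run:
```python
from h import *
import pickle
o=pickle.load(open('w6.pkl','rb'))
q=lambda x,y,z:hit('wrist',209+x/4,150+y/4,z,o)[:2]*1000
F=np.array([q(x,y,.006) for x,y in((162,143),(436,129),(441,380),(184,391))]); L=np.array([q(x,y,.024) for x,y in((200,190),(404,182),(405,374),(213,382))])
S=np.array([q(x,y,.006) for x,y in((134,120),(461,103),(465,400),(162,414))])
for A in(F,S,L): print(A.round(1).tolist(),A.mean(0).round(1),cv2.minAreaRect(A.astype(np.float32)))
```

```text
[[432.7, 52.4], [433.8, 123.2], [505.1, 122.4], [503.5, 51.3]] [468.8  87.3] ((468.8922119140625, 87.36348724365234), (71.0611801147461, 71.36774444580078), 89.14600372314453)
[[426.1, 45.7], [427.3, 129.9], [511.8, 128.9], [510.2, 44.4]] [468.9  87.3] ((468.93878173828125, 87.3052978515625), (84.52532196044922, 84.5562515258789), 89.16527557373047)
[[440.7, 62.8], [442.0, 113.0], [494.0, 111.3], [492.8, 61.3]] [467.4  87.1] ((467.40960693359375, 87.17225646972656), (50.26593017578125, 52.17557144165039), 88.4469223022461)
```

The box is centred within about 1 mm and square to the plate. Now the spool goes back.

{"name": "apply_moves", "arguments": {
  "increments": [33,-162,-10,0,0,0,33,-162,-10,0,0,0,33,-162,-10,0,0,0,33,-162,-10,0,0,0,33,-162,-10,0,0,0],
  "gripper": -0.45
}}

```text
t: 36.8
tool_pos: [0.4621, -0.0823, 0.1761]
eef_rot: [[-0.997, 0.074, -0.0], [0.074, 0.997, -0.002], [0.0, -0.002, -1.0]]
ft_force: [-0.3, 0.8, -0.9]
grip_width: 0.062
finger_force: 0.0
```

{"name": "apply_moves", "arguments": {
  "increments": [0,0,-30,0,0,0,0,0,-65,0,0,0,0,0,-95,0,0,0,0,0,-110,0,0,0,0,0,-115,0,0,0]
}}

```text
t: 37.22
tool_pos: [0.4584, -0.0755, 0.0589]
eef_rot: [[-0.998, 0.069, -0.006], [0.069, 0.998, 0.002], [0.006, 0.001, -1.0]]
ft_force: [-0.2, 0.0, 0.5]
grip_width: 0.062
finger_force: 0.0
```

{"name": "apply_moves", "arguments": {
  "increments": [0,0,0,0,0,0,0,0,0,0,0,0,0,0,0,0,0,0,0,0,0,0,0,0,0,0,0,0,0,0]
}}

```text
t: 37.63
tool_pos: [0.4613, -0.0763, 0.0633]
eef_rot: [[-0.998, 0.069, 0.002], [0.069, 0.998, -0.001], [-0.002, -0.0, -1.0]]
ft_force: [0.3, 0.2, -0.2]
grip_width: 0.0617
finger_force: 0.0
```

Run:
```python
from h import *
go(461.4,-76.2,7.1,176)
```

```text
t 37.63 at [461.3 -76.3  63.3] shift [  0.1   0.1 -56.2] turn [ 0.   0.1 -0.1]
```

{"name": "apply_moves", "arguments": {
  "increments": [0,0,-15,0,0,0,0,0,-30,0,0,0,0,0,-43,0,0,0,0,0,-50,0,0,0,0,0,-54,0,0,0]
}}

```text
t: 38.05
tool_pos: [0.4604, -0.076, 0.008]
eef_rot: [[-0.998, 0.069, -0.0], [0.069, 0.998, 0.0], [0.0, 0.0, -1.0]]
ft_force: [0.4, -0.3, 0.5]
grip_width: 0.0619
finger_force: 0.0
```

{"name": "apply_moves", "arguments": {
  "increments": [0,0,0,0,0,0,0,0,0,0,0,0,0,0,0,0,0,0,0,0,0,0,0,0,0,0,0,0,0,0]
}}

```text
t: 38.47
tool_pos: [0.4609, -0.0762, 0.0089]
eef_rot: [[-0.998, 0.069, 0.001], [0.069, 0.998, -0.0], [-0.001, -0.0, -1.0]]
ft_force: [-0.4, -0.6, -0.1]
grip_width: 0.062
finger_force: 0.0
```

{"name": "apply_moves", "arguments": {
  "increments": [0.4,0,-1.5,0,0,0,0.4,0,-1.5,0,0,0,0.4,0,-1.5,0,0,0,0.4,0,-1.5,0,0,0,0.4,0,-1.5,0,0,0]
}}

```text
t: 38.88
tool_pos: [0.4609, -0.076, 0.0069]
eef_rot: [[-0.998, 0.069, -0.0], [0.069, 0.998, 0.0], [0.0, 0.0, -1.0]]
ft_force: [0.6, -0.7, -0.8]
grip_width: 0.0617
finger_force: 0.0
```

{"name": "apply_moves", "arguments": {
  "increments": [0,0,0,0,0,0,0,0,0,0,0,0,0,0,0,0,0,0,0,0,0,0,0,0,0,0,0,0,0,0],
  "gripper": 1
}}

```text
t: 39.3
tool_pos: [0.4609, -0.0761, 0.0073]
eef_rot: [[-0.998, 0.069, 0.0], [0.069, 0.998, -0.0], [-0.0, -0.0, -1.0]]
ft_force: [-1.6, 0.3, 6.4]
grip_width: 0.0504
finger_force: 61.5
```

{"name": "apply_moves", "arguments": {
  "increments": [0,0,0,0,0,0,0,0,0,0,0,0,0,0,0,0,0,0,0,0,0,0,0,0,0,0,0,0,0,0]
}}

```text
t: 39.72
tool_pos: [0.4609, -0.0761, 0.0073]
eef_rot: [[-0.998, 0.069, 0.0], [0.069, 0.998, -0.0], [-0.0, -0.0, -1.0]]
ft_force: [-1.7, 0.3, 7.1]
grip_width: 0.0507
finger_force: 61.5
```

{"name": "apply_moves", "arguments": {
  "increments": [0,0,10,0,0,0,0,0,40,0,0,0,0,0,80,0,0,0,0,0,120,0,0,0,0,0,155,0,0,0]
}}

```text
t: 40.13
tool_pos: [0.4607, -0.076, 0.1642]
eef_rot: [[-0.998, 0.069, 0.0], [0.069, 0.998, -0.0], [-0.0, -0.0, -1.0]]
ft_force: [1.5, -0.5, -2.2]
grip_width: 0.0506
finger_force: 62.8
```

{"name": "apply_moves", "arguments": {
  "increments": [-6,415,0,0,0,0,-6,415,0,0,0,0,-6,415,0,0,0,0,-6,415,0,0,0,0,-6,415,0,0,0,0]
}}

```text
t: 40.55
tool_pos: [0.4574, 0.134, 0.162]
eef_rot: [[-0.998, 0.069, 0.0], [0.069, 0.998, -0.0], [-0.0, 0.0, -1.0]]
ft_force: [1.0, 0.4, -1.2]
grip_width: 0.0508
finger_force: 62.8
```

{"name": "apply_moves", "arguments": {
  "increments": [-3,100,0,0,0,0,-3,130,0,0,0,0,-3,170,0,0,0,0,-3,200,0,0,0,0,-3,207,0,0,0,0]
}}

```text
t: 40.97
tool_pos: [0.4542, 0.3415, 0.1618]
eef_rot: [[-0.998, 0.068, -0.0], [0.068, 0.998, -0.0], [0.0, -0.0, -1.0]]
ft_force: [1.6, 0.0, -1.0]
grip_width: 0.0505
finger_force: 62.8
```

{"name": "apply_moves", "arguments": {
  "increments": [0,0,-25,0,0,0,0,0,-55,0,0,0,0,0,-90,0,0,0,0,0,-115,0,0,0,0,0,-130,0,0,0]
}}

```text
t: 41.38
tool_pos: [0.4529, 0.3384, 0.0287]
eef_rot: [[-0.998, 0.068, -0.004], [0.068, 0.998, -0.002], [0.004, -0.002, -1.0]]
ft_force: [0.1, 1.0, -1.4]
grip_width: 0.0504
finger_force: 62.9
```

{"name": "apply_moves", "arguments": {
  "increments": [0,0,0,0,0,0,0,0,0,0,0,0,0,0,0,0,0,0,0,0,0,0,0,0,0,0,0,0,0,0]
}}

```text
t: 41.8
tool_pos: [0.4558, 0.3398, 0.0333]
eef_rot: [[-0.998, 0.069, 0.002], [0.069, 0.998, 0.001], [-0.002, 0.001, -1.0]]
ft_force: [-0.1, 0.5, -0.6]
grip_width: 0.0505
finger_force: 62.9
```

Run:
```python
from h import *
go(455.3,339.4,9.1,176)
```

```text
t 41.8 at [455.8 339.8  33.3] shift [ -0.5  -0.4 -24.2] turn [-0.1  0.1 -0.1]
```

{"name": "apply_moves", "arguments": {
  "increments": [0,0,-7,0,0,0,0,0,-13,0,0,0,0,0,-17,0,0,0,0,0,-19,0,0,0,0,0,-20,0,0,0]
}}

```text
t: 42.22
tool_pos: [0.4545, 0.339, 0.0112]
eef_rot: [[-0.998, 0.069, -0.001], [0.069, 0.998, -0.001], [0.001, -0.001, -1.0]]
ft_force: [0.3, -0.1, -0.7]
grip_width: 0.0505
finger_force: 62.9
```

{"name": "apply_moves", "arguments": {
  "increments": [0,0,0,0,0,0,0,0,0,0,0,0,0,0,0,0,0,0,0,0,0,0,0,0,0,0,0,0,0,0]
}}

```text
t: 42.63
tool_pos: [0.455, 0.3393, 0.0121]
eef_rot: [[-0.998, 0.069, 0.0], [0.069, 0.998, 0.0], [-0.0, 0.0, -1.0]]
ft_force: [-0.2, -1.4, -2.0]
grip_width: 0.0506
finger_force: 62.9
```

{"name": "apply_moves", "arguments": {
  "increments": [0.3,0,-1,0,0,0,0.3,0,-2,0,0,0,0.3,0,-3,0,0,0,0.3,0,-3.2,0,0,0,0.3,0,-3.2,0,0,0]
}}

```text
t: 43.05
tool_pos: [0.4553, 0.3393, 0.0093]
eef_rot: [[-0.998, 0.069, 0.0], [0.069, 0.998, 0.0], [-0.0, 0.0, -1.0]]
ft_force: [-2.2, -1.0, 7.4]
grip_width: 0.0505
finger_force: 64.1
```

{"name": "apply_moves", "arguments": {
  "increments": [0,0,0,0,0,0,0,0,0,0,0,0,0,0,0,0,0,0,0,0,0,0,0,0,0,0,0,0,0,0]
}}

```text
t: 43.47
tool_pos: [0.4553, 0.3393, 0.0093]
eef_rot: [[-0.998, 0.069, 0.0], [0.069, 0.998, 0.0], [-0.0, 0.0, -1.0]]
ft_force: [-1.5, -0.7, 8.6]
grip_width: 0.0505
finger_force: 64.1
```

{"name": "apply_moves", "arguments": {
  "increments": [0,0,0,0,0,0,0,0,0,0,0,0,0,0,0,0,0,0,0,0,0,0,0,0,0,0,0,0,0,0],
  "gripper": -0.45
}}

```text
t: 43.88
tool_pos: [0.4552, 0.3392, 0.0086]
eef_rot: [[-0.998, 0.069, -0.0], [0.069, 0.998, -0.0], [0.0, -0.0, -1.0]]
ft_force: [-0.5, 0.3, -0.6]
grip_width: 0.0618
finger_force: 0.0
```

{"name": "apply_moves", "arguments": {
  "increments": [0,0,10,0,0,0,0,0,45,0,0,0,0,0,85,0,0,0,0,0,125,0,0,0,0,0,165,0,0,0]
}}

```text
t: 44.3
tool_pos: [0.4548, 0.339, 0.1763]
eef_rot: [[-0.998, 0.069, 0.0], [0.069, 0.998, 0.0], [-0.0, 0.0, -1.0]]
ft_force: [2.2, -0.2, -0.4]
grip_width: 0.0622
finger_force: 0.0
```

{"name": "apply_moves", "arguments": {
  "increments": [22,-482,0,0,0,-90,22,-482,0,0,0,-90,22,-482,0,0,0,-90,22,-482,0,0,0,-90,22,-482,0,0,0,-90]
}}

```text
t: 44.72
tool_pos: [0.4644, 0.1295, 0.1746]
eef_rot: [[-0.765, 0.644, 0.001], [0.644, 0.765, 0.0], [-0.001, 0.001, -1.0]]
ft_force: [1.8, 0.6, 0.3]
grip_width: 0.0622
finger_force: 0.0
```

{"name": "apply_moves", "arguments": {
  "increments": [12,-274,0,0,0,-54,12,-274,0,0,0,-54,12,-274,0,0,0,-54,12,-274,0,0,0,-54,12,-274,0,0,0,-54]
}}

```text
t: 45.13
tool_pos: [0.4735, -0.079, 0.1746]
eef_rot: [[-0.243, 0.97, 0.001], [0.97, 0.243, -0.0], [-0.001, 0.001, -1.0]]
ft_force: [1.5, 0.1, -0.0]
grip_width: 0.0617
finger_force: 0.0
```

Run:
```python
from h import *
go(477.7,-143.2,29,86)
```

```text
t 45.13 at [473.5 -79.  174.6] shift [   4.2  -64.2 -145.6] turn [  0.    0.1 -18.1]
```

{"name": "apply_moves", "arguments": {
  "increments": [4,-64,0,0,0,-18,4,-64,0,0,0,-18,4,-64,0,0,0,-18,4,-64,0,0,0,-18,4,-64,0,0,0,-18]
}}

```text
t: 45.55
tool_pos: [0.4776, -0.141, 0.1741]
eef_rot: [[0.06, 0.998, 0.0], [0.998, -0.06, 0.0], [0.0, 0.0, -1.0]]
ft_force: [0.3, -0.2, 0.6]
grip_width: 0.0616
finger_force: 0.0
```

{"name": "apply_moves", "arguments": {
  "increments": [0,0,0,0,0,0,0,0,0,0,0,0,0,0,0,0,0,0,0,0,0,0,0,0,0,0,0,0,0,0]
}}

```text
t: 45.97
tool_pos: [0.4779, -0.1406, 0.1738]
eef_rot: [[0.061, 0.998, 0.0], [0.998, -0.061, -0.0], [-0.0, 0.0, -1.0]]
ft_force: [-0.2, 0.8, 0.9]
grip_width: 0.0618
finger_force: 0.0
```

Run:
```python
from h import *
go(477.7,-143.2,29,86)
```

```text
t 45.97 at [ 477.9 -140.6  173.8] shift [  -0.2   -2.6 -144.8] turn [ 0.   0.  -0.5]
```

{"name": "apply_moves", "arguments": {
  "increments": [0,-2.5,-25,0,0,-0.5,0,-2.5,-55,0,0,-0.5,0,-2.5,-85,0,0,-0.5,0,-2.5,-110,0,0,-0.5,0,-2.5,-120,0,0,-0.5]
}}

```text
t: 46.38
tool_pos: [0.4759, -0.1425, 0.0508]
eef_rot: [[0.07, 0.998, -0.004], [0.998, -0.07, 0.002], [0.002, -0.004, -1.0]]
ft_force: [-1.1, 0.1, -0.8]
grip_width: 0.062
finger_force: 0.0
```

{"name": "apply_moves", "arguments": {
  "increments": [0,0,0,0,0,0,0,0,-5,0,0,0,0,0,-10,0,0,0,0,0,-17,0,0,0,0,0,-22,0,0,0]
}}

```text
t: 46.8
tool_pos: [0.4784, -0.1438, 0.0319]
eef_rot: [[0.071, 0.997, 0.001], [0.997, -0.071, -0.001], [-0.001, 0.001, -1.0]]
ft_force: [-0.8, -0.0, 0.0]
grip_width: 0.0617
finger_force: 0.0
```

{"name": "apply_moves", "arguments": {
  "increments": [0,0,0,0,0,0,0,0,0,0,0,0,0,0,0,0,0,0,0,0,0,0,0,0,0,0,0,0,0,0]
}}

```text
t: 47.22
tool_pos: [0.478, -0.1436, 0.032]
eef_rot: [[0.071, 0.997, 0.0], [0.997, -0.071, -0.0], [-0.0, 0.0, -1.0]]
ft_force: [-0.2, -0.4, -0.6]
grip_width: 0.0621
finger_force: 0.0
```

Run:
```python
from h import *
go(477.7,-143.2,29,86)
```

```text
t 47.22 at [ 478.  -143.6   32. ] shift [-0.3  0.4 -3. ] turn [0.  0.  0.1]
```

{"name": "apply_moves", "arguments": {
  "increments": [0,0.4,-3,0,0,0,0,0.4,-3,0,0,0,0,0.4,-3,0,0,0,0,0.4,-3,0,0,0,0,0.4,-3,0,0,0]
}}

```text
t: 47.63
tool_pos: [0.4778, -0.1431, 0.0287]
eef_rot: [[0.071, 0.997, -0.0], [0.997, -0.071, -0.0], [-0.0, -0.0, -1.0]]
ft_force: [-0.1, 1.2, -0.0]
grip_width: 0.062
finger_force: 0.0
```

{"name": "apply_moves", "arguments": {
  "increments": [0,0,0,0,0,0,0,0,0,0,0,0,0,0,0,0,0,0,0,0,0,0,0,0,0,0,0,0,0,0],
  "gripper": 1
}}

```text
t: 48.05
tool_pos: [0.4779, -0.1431, 0.029]
eef_rot: [[0.071, 0.997, 0.0], [0.997, -0.071, -0.0], [-0.0, 0.0, -1.0]]
ft_force: [-0.7, 0.6, 4.9]
grip_width: 0.0277
finger_force: 59.0
```

{"name": "apply_moves", "arguments": {
  "increments": [0,0,0,0,0,0,0,0,0,0,0,0,0,0,0,0,0,0,0,0,0,0,0,0,0,0,0,0,0,0]
}}

```text
t: 48.47
tool_pos: [0.4779, -0.1432, 0.029]
eef_rot: [[0.071, 0.997, 0.0], [0.997, -0.071, -0.0], [-0.0, 0.0, -1.0]]
ft_force: [-1.3, -0.2, 5.9]
grip_width: 0.0276
finger_force: 59.0
```

{"name": "apply_moves", "arguments": {
  "increments": [0,0,10,0,0,0,0,0,40,0,0,0,0,0,80,0,0,0,0,0,115,0,0,0,0,0,140,0,0,0]
}}

```text
t: 48.88
tool_pos: [0.4784, -0.1433, 0.1724]
eef_rot: [[0.071, 0.997, 0.003], [0.997, -0.071, -0.001], [-0.001, 0.003, -1.0]]
ft_force: [0.8, -0.6, -0.8]
grip_width: 0.0278
finger_force: 59.4
```

{"name": "apply_moves", "arguments": {
  "increments": [13,418,0,0,0,0,13,418,0,0,0,0,13,418,0,0,0,0,13,418,0,0,0,0,13,418,0,0,0,0]
}}

```text
t: 49.3
tool_pos: [0.4839, 0.0669, 0.1695]
eef_rot: [[0.071, 0.997, 0.001], [0.997, -0.071, -0.0], [0.0, 0.001, -1.0]]
ft_force: [1.2, -0.8, -0.7]
grip_width: 0.028
finger_force: 59.4
```

{"name": "apply_moves", "arguments": {
  "increments": [7,100,0,0,0,0,7,130,0,0,0,0,7,170,0,0,0,0,7,200,0,0,0,0,7,209,0,0,0,0]
}}

```text
t: 49.72
tool_pos: [0.4908, 0.2754, 0.1694]
eef_rot: [[0.071, 0.997, 0.0], [0.997, -0.071, 0.0], [0.0, 0.0, -1.0]]
ft_force: [0.9, -1.0, -0.9]
grip_width: 0.0279
finger_force: 59.4
```

{"name": "apply_moves", "arguments": {
  "increments": [0,0,-20,0,0,0,0,0,-40,0,0,0,0,0,-65,0,0,0,0,0,-90,0,0,0,0,0,-110,0,0,0]
}}

```text
t: 50.13
tool_pos: [0.4906, 0.2733, 0.0575]
eef_rot: [[0.07, 0.998, -0.001], [0.998, -0.07, -0.0], [-0.0, -0.001, -1.0]]
ft_force: [0.6, -0.2, -0.8]
grip_width: 0.0278
finger_force: 59.4
```

{"name": "apply_moves", "arguments": {
  "increments": [0,0,0,0,0,0,0,0,0,0,0,0,0,0,0,0,0,0,0,0,0,0,0,0,0,0,0,0,0,0]
}}

```text
t: 50.55
tool_pos: [0.4923, 0.2737, 0.0602]
eef_rot: [[0.071, 0.997, 0.002], [0.997, -0.071, 0.001], [0.001, 0.002, -1.0]]
ft_force: [-0.2, -0.3, -0.6]
grip_width: 0.0279
finger_force: 59.4
```

Run:
```python
from h import *
go(491.3,274.5,31,86)
```

```text
t 50.55 at [492.3 273.7  60.2] shift [ -1.    0.8 -29.2] turn [-0.   0.1  0.1]
```

{"name": "apply_moves", "arguments": {
  "increments": [0,1,-7,0,0,0,0,1,-14,0,0,0,0,1,-20,0,0,0,0,1,-23,0,0,0,0,1,-24,0,0,0]
}}

```text
t: 50.97
tool_pos: [0.4906, 0.274, 0.0336]
eef_rot: [[0.071, 0.997, -0.002], [0.997, -0.071, -0.001], [-0.001, -0.002, -1.0]]
ft_force: [-0.0, -0.4, -1.6]
grip_width: 0.0276
finger_force: 59.4
```

{"name": "apply_moves", "arguments": {
  "increments": [0,0,0,0,0,0,0,0,0,0,0,0,0,0,0,0,0,0,0,0,0,0,0,0,0,0,0,0,0,0]
}}

```text
t: 51.38
tool_pos: [0.4914, 0.2744, 0.0349]
eef_rot: [[0.071, 0.997, 0.0], [0.997, -0.071, 0.0], [0.0, 0.0, -1.0]]
ft_force: [0.4, 0.7, -1.5]
grip_width: 0.028
finger_force: 59.4
```

{"name": "apply_moves", "arguments": {
  "increments": [0,0,-1,0,0,0,0,0,-2,0,0,0,0,0,-3,0,0,0,0,0,-4,0,0,0,0,0,-4.2,0,0,0]
}}

```text
t: 51.8
tool_pos: [0.4913, 0.2744, 0.031]
eef_rot: [[0.071, 0.997, 0.0], [0.997, -0.071, 0.0], [0.0, 0.0, -1.0]]
ft_force: [-3.6, -1.0, 11.0]
grip_width: 0.0279
finger_force: 60.5
```

{"name": "apply_moves", "arguments": {
  "increments": [0,0,0,0,0,0,0,0,0,0,0,0,0,0,0,0,0,0,0,0,0,0,0,0,0,0,0,0,0,0]
}}

```text
t: 52.22
tool_pos: [0.4913, 0.2743, 0.0311]
eef_rot: [[0.071, 0.997, 0.0], [0.997, -0.071, 0.0], [0.0, 0.0, -1.0]]
ft_force: [-1.8, -0.8, 7.3]
grip_width: 0.0277
finger_force: 60.3
```

{"name": "apply_moves", "arguments": {
  "increments": [0,0,0,0,0,0,0,0,0,0,0,0,0,0,0,0,0,0,0,0,0,0,0,0,0,0,0,0,0,0],
  "gripper": -0.45
}}

```text
t: 52.63
tool_pos: [0.4913, 0.2743, 0.0304]
eef_rot: [[0.071, 0.997, -0.0], [0.997, -0.071, -0.0], [-0.0, -0.0, -1.0]]
ft_force: [-0.3, -0.2, -0.8]
grip_width: 0.0621
finger_force: 0.0
```

{"name": "apply_moves", "arguments": {
  "increments": [0,0,10,0,0,0,0,0,45,0,0,0,0,0,80,0,0,0,0,0,115,0,0,0,0,0,145,0,0,0]
}}

```text
t: 53.05
tool_pos: [0.4915, 0.2744, 0.1787]
eef_rot: [[0.071, 0.997, 0.002], [0.997, -0.071, 0.001], [0.001, 0.002, -1.0]]
ft_force: [0.4, 1.1, -0.1]
grip_width: 0.0619
finger_force: 0.0
```

{"name": "apply_moves", "arguments": {
  "increments": [-19,-470,0,0,0,0,-19,-470,0,0,0,0,-19,-470,0,0,0,0,-19,-470,0,0,0,0,-19,-470,0,0,0,0]
}}

```text
t: 53.47
tool_pos: [0.4825, 0.0645, 0.1764]
eef_rot: [[0.07, 0.998, 0.001], [0.998, -0.07, -0.0], [-0.0, 0.001, -1.0]]
ft_force: [1.4, -0.7, 1.9]
grip_width: 0.062
finger_force: 0.0
```

{"name": "apply_moves", "arguments": {
  "increments": [-11,-262,0,0,0,0,-11,-262,0,0,0,0,-11,-262,0,0,0,0,-11,-262,0,0,0,0,-11,-262,0,0,0,0]
}}

```text
t: 53.88
tool_pos: [0.4737, -0.1441, 0.1765]
eef_rot: [[0.071, 0.997, 0.001], [0.997, -0.071, -0.0], [-0.0, 0.001, -1.0]]
ft_force: [1.3, -0.4, -0.1]
grip_width: 0.0616
finger_force: 0.0
```

{"name": "apply_moves", "arguments": {
  "increments": [-3,-54,0,0,0,0,-3,-54,0,0,0,0,-3,-54,-10,0,0,0,-3,-54,-30,0,0,0,-3,-54,-60,0,0,0]
}}

```text
t: 54.3
tool_pos: [0.4725, -0.1961, 0.1166]
eef_rot: [[0.071, 0.997, 0.004], [0.997, -0.071, -0.002], [-0.001, 0.004, -1.0]]
ft_force: [1.3, 0.0, -0.3]
grip_width: 0.0619
finger_force: 0.0
```

{"name": "apply_moves", "arguments": {
  "increments": [0,0,0,0,0,0,0,0,0,0,0,0,0,0,0,0,0,0,0,0,0,0,0,0,0,0,0,0,0,0]
}}

```text
t: 54.72
tool_pos: [0.4721, -0.1961, 0.1169]
eef_rot: [[0.07, 0.998, 0.002], [0.998, -0.07, -0.001], [-0.001, 0.002, -1.0]]
ft_force: [-0.1, -0.3, -0.1]
grip_width: 0.0618
finger_force: 0.0
```

Run:
```python
from h import *
go(472.6,-195.7,8.4,86)
```

```text
t 54.72 at [ 472.1 -196.1  116.9] shift [   0.5    0.4 -108.5] turn [0.1 0.1 0. ]
```

{"name": "apply_moves", "arguments": {
  "increments": [0,0,-25,0,0,0,0,0,-50,0,0,0,0,0,-75,0,0,0,0,0,-92,0,0,0,0,0,-102,0,0,0]
}}

```text
t: 55.13
tool_pos: [0.4707, -0.1957, 0.0124]
eef_rot: [[0.071, 0.997, -0.001], [0.997, -0.071, 0.001], [0.001, -0.001, -1.0]]
ft_force: [-0.0, 0.1, 0.4]
grip_width: 0.0617
finger_force: 0.0
```

{"name": "apply_moves", "arguments": {
  "increments": [0,0,0,0,0,0,0,0,0,0,0,0,0,0,0,0,0,0,0,0,0,0,0,0,0,0,0,0,0,0]
}}

```text
t: 55.55
tool_pos: [0.4719, -0.1964, 0.0145]
eef_rot: [[0.071, 0.997, 0.002], [0.997, -0.071, -0.001], [-0.001, 0.002, -1.0]]
ft_force: [-0.0, -1.0, -0.1]
grip_width: 0.0619
finger_force: 0.0
```

Run:
```python
from h import *
go(472.6,-195.7,8.4,86)
```

```text
t 55.55 at [ 471.9 -196.4   14.5] shift [ 0.7  0.7 -6.1] turn [0.1 0.1 0.1]
```

{"name": "apply_moves", "arguments": {
  "increments": [1,0.7,-5.5,0,0,0,1,0.7,-5.5,0,0,0,1,0.7,-5.5,0,0,0,1,0.7,-5.5,0,0,0,1,0.7,-5.5,0,0,0]
}}

```text
t: 55.97
tool_pos: [0.4721, -0.1953, 0.008]
eef_rot: [[0.071, 0.997, -0.0], [0.997, -0.071, 0.0], [0.0, -0.0, -1.0]]
ft_force: [-0.4, 0.6, 0.0]
grip_width: 0.0619
finger_force: 0.0
```

{"name": "apply_moves", "arguments": {
  "increments": [0,0,0,0,0,0,0,0,0,0,0,0,0,0,0,0,0,0,0,0,0,0,0,0,0,0,0,0,0,0],
  "gripper": 1
}}

```text
t: 56.38
tool_pos: [0.4722, -0.1954, 0.0083]
eef_rot: [[0.071, 0.997, 0.0], [0.997, -0.071, -0.0], [-0.0, 0.0, -1.0]]
ft_force: [-0.5, 1.2, 5.3]
grip_width: 0.041
finger_force: 61.0
```

{"name": "apply_moves", "arguments": {
  "increments": [0,0,0,0,0,0,0,0,0,0,0,0,0,0,0,0,0,0,0,0,0,0,0,0,0,0,0,0,0,0]
}}

```text
t: 56.8
tool_pos: [0.4722, -0.1954, 0.0083]
eef_rot: [[0.071, 0.997, 0.0], [0.997, -0.071, -0.0], [-0.0, 0.0, -1.0]]
ft_force: [-1.2, 0.9, 5.8]
grip_width: 0.0413
finger_force: 61.0
```

{"name": "apply_moves", "arguments": {
  "increments": [0,0,10,0,0,0,0,0,40,0,0,0,0,0,80,0,0,0,0,0,120,0,0,0,0,0,155,0,0,0]
}}

```text
t: 57.22
tool_pos: [0.4719, -0.1952, 0.1658]
eef_rot: [[0.071, 0.997, 0.0], [0.997, -0.071, -0.0], [-0.0, 0.001, -1.0]]
ft_force: [2.0, -0.6, -2.8]
grip_width: 0.041
finger_force: 61.1
```

{"name": "apply_moves", "arguments": {
  "increments": [26,593,0,0,0,0,26,593,0,0,0,0,26,593,0,0,0,0,26,593,0,0,0,0,26,593,0,0,0,0]
}}

```text
t: 57.63
tool_pos: [0.4807, 0.0146, 0.1636]
eef_rot: [[0.071, 0.997, 0.0], [0.997, -0.071, -0.0], [0.0, 0.0, -1.0]]
ft_force: [1.5, -0.4, -1.6]
grip_width: 0.0414
finger_force: 61.3
```

{"name": "apply_moves", "arguments": {
  "increments": [17,385,0,0,0,0,17,385,0,0,0,0,17,385,0,0,0,0,17,385,0,0,0,0,17,385,0,0,0,0]
}}

```text
t: 58.05
tool_pos: [0.4898, 0.223, 0.1635]
eef_rot: [[0.071, 0.997, 0.0], [0.997, -0.071, -0.0], [-0.0, 0.0, -1.0]]
ft_force: [1.9, -0.4, -1.8]
grip_width: 0.0417
finger_force: 61.3
```

{"name": "apply_moves", "arguments": {
  "increments": [8,40,0,0,0,0,8,80,0,0,0,0,8,120,0,0,0,0,8,155,0,0,0,0,8,177,0,0,0,0]
}}

```text
t: 58.47
tool_pos: [0.4975, 0.4014, 0.1632]
eef_rot: [[0.069, 0.998, -0.0], [0.998, -0.069, 0.001], [0.001, -0.0, -1.0]]
ft_force: [-0.5, -0.7, -2.0]
grip_width: 0.0413
finger_force: 61.2
```

{"name": "apply_moves", "arguments": {
  "increments": [0,0,-10,0,0,0,0,0,-30,0,0,0,0,0,-55,0,0,0,0,0,-80,0,0,0,0,0,-100,0,0,0]
}}

```text
t: 58.88
tool_pos: [0.4975, 0.3969, 0.0613]
eef_rot: [[0.071, 0.997, -0.002], [0.997, -0.071, -0.001], [-0.001, -0.001, -1.0]]
ft_force: [0.2, -0.5, -3.2]
grip_width: 0.0411
finger_force: 61.3
```

{"name": "apply_moves", "arguments": {
  "increments": [0,0,0,0,0,0,0,0,0,0,0,0,0,0,0,0,0,0,0,0,0,0,0,0,0,0,0,0,0,0]
}}

```text
t: 59.3
tool_pos: [0.4993, 0.3984, 0.0646]
eef_rot: [[0.071, 0.997, 0.002], [0.997, -0.071, 0.001], [0.001, 0.002, -1.0]]
ft_force: [-0.7, 0.4, -2.3]
grip_width: 0.0414
finger_force: 61.1
```

Run:
```python
from h import *
go(499.3,397.3,10.5,86)
```

```text
t 59.3 at [499.3 398.4  64.6] shift [ -0.   -1.1 -54.1] turn [-0.1  0.1  0.1]
```

{"name": "apply_moves", "arguments": {
  "increments": [0.7,-0.4,-15,0,0,0,0.7,-0.4,-28,0,0,0,0.7,-0.4,-40,0,0,0,0.7,-0.4,-47,0,0,0,0.7,-0.4,-49,0,0,0]
}}

```text
t: 59.72
tool_pos: [0.4985, 0.3972, 0.0129]
eef_rot: [[0.071, 0.997, -0.001], [0.997, -0.071, -0.001], [-0.001, -0.001, -1.0]]
ft_force: [-0.3, -1.2, -1.6]
grip_width: 0.0415
finger_force: 61.2
```

{"name": "apply_moves", "arguments": {
  "increments": [0,0,0,0,0,0,0,0,0,0,0,0,0,0,0,0,0,0,0,0,0,0,0,0,0,0,0,0,0,0]
}}

```text
t: 60.13
tool_pos: [0.4994, 0.3978, 0.0145]
eef_rot: [[0.071, 0.997, 0.001], [0.997, -0.071, 0.0], [0.001, 0.001, -1.0]]
ft_force: [0.5, 0.4, -2.7]
grip_width: 0.0411
finger_force: 61.2
```

Lower onto the board, release, rise and back off for a final look.

{"name": "apply_moves", "arguments": {
  "increments": [0,-0.5,-1.5,0,0,0,0,-0.5,-3,0,0,0,0,-0.5,-4,0,0,0,0,-0.5,-4.2,0,0,0,0,-0.5,-4.2,0,0,0]
}}

```text
t: 60.55
tool_pos: [0.4991, 0.397, 0.0103]
eef_rot: [[0.071, 0.997, 0.0], [0.997, -0.071, 0.0], [0.0, 0.0, -1.0]]
ft_force: [-2.4, -2.0, 5.0]
grip_width: 0.0412
finger_force: 62.1
```

{"name": "apply_moves", "arguments": {
  "increments": [0,0,0,0,0,0,0,0,0,0,0,0,0,0,0,0,0,0,0,0,0,0,0,0,0,0,0,0,0,0]
}}

```text
t: 60.97
tool_pos: [0.4992, 0.397, 0.0103]
eef_rot: [[0.071, 0.997, 0.0], [0.997, -0.071, 0.0], [0.0, 0.0, -1.0]]
ft_force: [-1.9, -1.5, 5.0]
grip_width: 0.0415
finger_force: 62.1
```

{"name": "apply_moves", "arguments": {
  "increments": [0,0,0,0,0,0,0,0,0,0,0,0,0,0,0,0,0,0,0,0,0,0,0,0,0,0,0,0,0,0],
  "gripper": -0.45
}}

```text
t: 61.38
tool_pos: [0.4991, 0.3971, 0.0097]
eef_rot: [[0.071, 0.997, -0.0], [0.997, -0.071, 0.0], [0.0, -0.0, -1.0]]
ft_force: [0.1, -0.0, 0.6]
grip_width: 0.062
finger_force: 0.0
```

{"name": "apply_moves", "arguments": {
  "increments": [0,0,10,0,0,0,0,0,50,0,0,0,0,0,90,0,0,0,0,0,130,0,0,0,0,0,170,0,0,0]
}}

```text
t: 61.8
tool_pos: [0.4988, 0.3969, 0.1826]
eef_rot: [[0.071, 0.997, 0.0], [0.997, -0.071, 0.0], [0.0, 0.0, -1.0]]
ft_force: [1.3, -0.3, 0.4]
grip_width: 0.062
finger_force: 0.0
```

{"name": "apply_moves", "arguments": {
  "increments": [-5,-15,70,0,0,0,-5,-15,70,0,0,0,-5,-15,70,0,0,0,-5,-15,70,0,0,0,-5,-15,70,0,0,0]
}}

```text
t: 62.22
tool_pos: [0.4939, 0.3819, 0.2497]
eef_rot: [[0.071, 0.997, -0.0], [0.997, -0.071, 0.0], [-0.0, -0.0, -1.0]]
ft_force: [0.2, -0.2, -0.9]
grip_width: 0.0618
finger_force: 0.0
```

Run:
```python
from h import *
import pickle
o=ctrl.get_obs(); im=eyes.get_image('wrist'); save('w7',im); pickle.dump(o,open('w7.pkl','wb')); print(o['t'],o['tool_pos'])
a=cv2.resize(im[120:290,215:355],None,fx=3.5,fy=3.5,interpolation=2); save('w7c',a)
```

```text
62.2167 [0.49393632 0.38193987 0.24974773]
```

View pics/w7c.png

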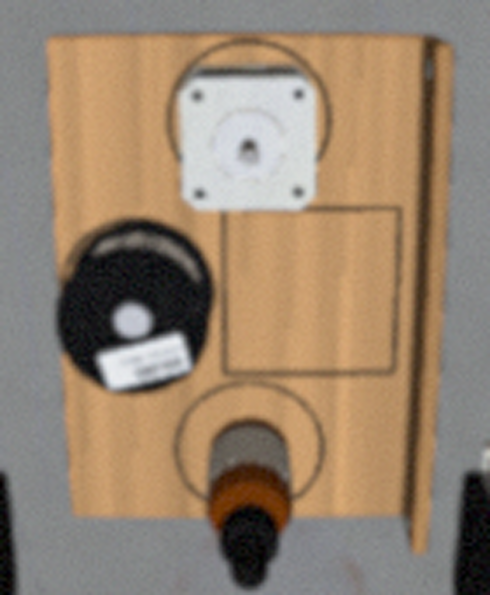

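The picture matches the starting view to within about 1 mm for all three: motor at (249,150), spool hole at (132,321), bottle cap at (249,580). All stand upright. Handing in.

```bash
python3 -c "
from bench import ctrl
print(ctrl.close_job())"
```

```text
the job is handed in; nothing more can be done
None
```

I handed the job in at about 62 s: the sample box is centred on the white field to within about 1.5 mm and square to within about 1°, the bottle, motor and spool stand upright within about 1 mm of where they began, and the tin, cutters and screwdriver were not touched.

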